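# Sort the round pantry tins by size into their spring-clip rows

### The job

Sort the four round aluminium tins on the pantry flap by size: push the two large ones into the wide lane and the two small ones into the narrow lane, one behind the other, until each row is fully home against its end stop and the sprung clips have snapped shut behind the front tin. Slide the tins flat on the flap without lifting or tipping them, and leave the jar, pasta tube, funnel and scoop where they stand.

Things in the scene. Friction and masses are not known exactly. Their poses are not given: they have to be found in the camera images.
- tin_large_a: One of two identical large round closed storage tins of plain aluminium: flat upright cylinder, diameter 108 mm, height 38 mm, about 0.20 kg, no knob, too wide to grip. Origin: centre of the underside; z up
- tin_large_b: The other of two identical large round closed storage tins of plain aluminium: flat upright cylinder, diameter 108 mm, height 38 mm, about 0.20 kg, no knob, too wide to grip. Origin: centre of the underside; z up
- tin_small_a: One of two identical small round closed storage tins of plain aluminium: flat upright cylinder, diameter 90 mm, height 38 mm, about 0.15 kg, no knob, too wide to grip. Origin: centre of the underside; z up
- tin_small_b: The other of two identical small round closed storage tins of plain aluminium: flat upright cylinder, diameter 90 mm, height 38 mm, about 0.15 kg, no knob, too wide to grip. Origin: centre of the underside; z up
- bay_large: Fixed steel lane on the flap for two large tins in a row, open towards the robot. Its x axis points into the lane, y left, z up. Origin: on the flap top, midway between the round noses (radius 5 mm) of two sprung clips. At rest the noses leave 98 mm free, 10 mm less than a large tin's diameter. Side walls from x = 62 mm on, 113 mm apart, 26 mm high; a tin entering later pushes the earlier one deeper
- large_home (a point): Point on the flap top on the large lane's centre line, 20 mm inside the clip noses: centre of the front large tin when home, with the clips shut behind its widest part. Each clip is 25 mm high, hinged at lane x = 62 mm; its nose gives sideways at 0.5 N per mm after 0.6 N preload, and its lead-in flares out to lane x = -30 mm, y = +/-71 mm
- large_stop (a point): Foot of the large lane's end stop, 183.5 mm inside the clip noses; the deeper large tin touches it when home (its centre then 129 mm inside the noses; 1.5 mm play in the full row)
- bay_small: Fixed steel lane on the flap for two small tins in a row, open towards the robot. Its x axis points into the lane, y left, z up. Origin: on the flap top, midway between the round noses (radius 5 mm) of two sprung clips. At rest the noses leave 80 mm free, 10 mm less than a small tin's diameter. Side walls from x = 62 mm on, 95 mm apart, 26 mm high; a tin entering later pushes the earlier one deeper
- small_home (a point): Point on the flap top on the small lane's centre line, 18 mm inside the clip noses: centre of the front small tin when home, with the clips shut behind its widest part. Each clip is 25 mm high, hinged at lane x = 62 mm; its nose gives sideways at 0.5 N per mm after 0.6 N preload, and its lead-in flares out to lane x = -30 mm, y = +/-62 mm
- small_stop (a point): Foot of the small lane's end stop, 154.5 mm inside the clip noses; the deeper small tin touches it when home (its centre then 109 mm inside the noses; 1.5 mm play in the full row)
- flap_mid (a point): Middle of the top of the pantry's open drop-down flap: a brushed-steel shelf spanning 500 mm in x and 980 mm in y, fixed; its top, on which all stands, is 20 mm above the work surface. A steel sill 60 mm high with the hinge runs along its far edge.
- jar: Bystander: terracotta-coloured jar, diameter 60 mm, height 90 mm, standing between the two lanes. Origin: centre of the underside
- pasta_tube: Bystander: clear acrylic pasta tube with aluminium cap, diameter 80 mm, height 190 mm, standing. Origin: centre of the underside
- funnel: Bystander: black plastic funnel standing on its 90 mm wide rim, 90 mm high. Origin: centre of the underside
- scoop: Bystander: birch scoop lying flat, 165 mm long, 50 mm wide, 22 mm high, bowl towards its +x, handle to -x. Origin: on the underside near mid-length

How it is judged:
By the outcome, as a careful person would: the job done as asked, in the order asked, and still so for the second after the job is handed in, with the robot touching nothing.
It also fails if it takes over 72 s, if anything falls off the work surface, if the arm or the gripper's body presses on something with over 40 N, if the wrist force passes 120 N, or if a joint passes its speed limit or range.

### The arm

A 6-joint arm with a two-finger parallel gripper is mounted at the origin on the work surface. World frame = base frame: x ahead of the robot, y to its left, z up, the work surface at z = 0. Lengths are in m, angles in degrees, forces in N, time in s.
With the tool pointing down it reaches from about 0.15 to 0.775 m from the base axis. Payload 6.1 kg.
Tool frame: the origin (TCP) lies midway between the tips of the shut fingers; the grasp point (between the pads) lies 19 mm behind it; z points along the fingers, y is the direction in which the jaws open and shut (so a half turn about z gives the same grasp; the last joint's range is limited). The gripper opens to 85 mm and grips with 20 to 120 N. Pads are 22 mm wide; open, the fingers measure 114 mm over their backs; the gripper's body (76 mm by 85 mm) begins 54 mm behind the grasp point. The pads swing forward as they close: fully open they stand 13 mm farther back than shut.
Start: joints at [-74.943, 7.208, -2.269, 80.523, 0, 90], TCP at [0.136, -0.507, 0.231] pointing down, gripper open.
Joint ranges: [-155.77, 155.77], [-54.66, 111.73], [-72.52, 77.12], [-102.08, 115.82], [-83.92, 84.16], [-180, 180]. Speed limits (degrees/s): [136.94, 136.94, 172.46, 180, 180, 180].

### API

Orientations are given as [roll, pitch, yaw] about the fixed x, y, z axes, in that order (R = Rz(yaw) Ry(pitch) Rx(roll)).
In Python, from workcell import bot, eyes, finder gives the robot as it stands.
- The arm moves only by the tool move_arm, never from a script. Its argument "rows" is a list that holds one entry, the list of rows, each a list of 7 numbers: the shift along the tool's x, y, z in m, then the turn, a rotation vector about the tool's x, y, z in rad, then the opening in per cent of the stroke, from 0 (shut) to 100 (fully open). In form: [[[tx, ty, tz, rx, ry, rz, claw], ...]]. A call has 1 to 10 rows; each row is the pose to reach, as a shift and turn from the pose commanded when the call began, along the tool's axes at that moment; what a row does not reach only later rows make up. A row lasts 1/12 s, in which the tool goes at most 41.7 mm and 7.16 degrees, less where a joint would pass 70% of its speed; a pose out of reach is approached as far as the arm can. A call with a gripper value outside its range is refused whole. The fingers move at their own pace and stop on an object; the grip force is fixed at half the most. Time passes only in rows, so rows that repeat a pose let the fingers close. It gives the time, the measured TCP pose, the force and the opening at its end, in the units of the state.
- bot.sense(): the state, without advancing time (a new reading comes with each control period).
- eyes.get_image(name): name is "scene" or "side" or "wrist"; returns (picture, depth): 480x640x3 uint8, blue, green, red; 480x640 float32, m along the optical axis (not along the pixel's ray), 0 where there is no reading.
- eyes.camera_info(name): a dict with "fov_y" (degrees; the focal length in pixels is half the picture's height over the tangent of half this angle, whatever the lens; pixels are square), "cx", "cy" (the principal point, pixels), "extrinsics" (4x4, takes a point from camera to world coordinates); the wrist camera has in their place "hand_eye" (4x4, takes a point from camera to tool coordinates, whose origin is the TCP and whose axes are the flange's). Camera axes: x right, y down, z forward; pixel columns grow to the right and rows downward; lengths in m; the calibration is good to about 2 mm. A picture is of the moment at which its call begins: read the wrist's pose just before it. camera_info takes no time and is no camera call.
- bot.close_job(): hands the job in, once; it reports no verdict.
Trained networks look in the newest picture that a camera, given by its name, has taken for a name from the list of things; names that differ only in an ending like _2 or _b are one class to them, and where a whole thing is asked for, a point or a joint stands for the part that bears it (a point fixed in the world has none). Each returns a list of dicts, best first, with "confidence" (0 to 1); they miss things now and then, are a little off and sometimes report something else, mostly with a low value. They report only what shows in the picture. A call takes as long as a camera call.
- finder.search_frame(camera, query): "bbox" ([left, top, right, bottom] in pixels, round what is visible of it).
- finder.pinpoint(camera, query): "position" ([column, row] in pixels: a listed point, or the origin of a listed thing).
The state is a dict: "t": time; "joint_pos": joint angles; "qd": joint speeds; "effort": joint torques, N m; "eef_pos": TCP position; "eef_rot": TCP orientation; "ft_force": force on the tool from outside, world axes, zero at the start; "torque": the same for the moment, N m; "width": finger opening in m.
Only numpy, scipy, OpenCV 4.12 (cv2) and the standard library are available. Lean on these libraries where they do the work, as an engineer would, in place of code of your own. Each camera call takes 0.05 s, during which the arm holds its last target.

## Working session

There is one attempt and no reset: what is moved stays moved. The work goes in short steps, Python scripts to look and compute and a tool call to move; the robot and the scene stay as the last step left them, time stands still between calls to the robot, and variables do not carry over. Pictures are saved under pics/ and viewed, and the job is handed in when it is done.

Besides the shell and the picture viewer there is one more tool, called after "Call:" in YAML: its name, and indented under it one key for each argument. move_arm: Moves the arm, as the interface text tells. Its arguments: {"type":"object","properties":{"rows":{"type":"array"}},"required":["rows"]}

```bash
mkdir -p pics; ls
python3 - <<'E'
from workcell import bot, eyes, finder
import cv2, numpy as np
print(bot.sense())
for n in("scene","side"):
    im,d=eyes.get_image(n); cv2.imwrite(f"pics/{n}0.png",im); np.save(f"{n}0.npy",d)
    print(eyes.camera_info(n))
print(eyes.camera_info("wrist"))
E
```

```text
pics
{'t': 0.0, 'joint_pos': array([-7.49454148e+01,  7.23825452e+00, -2.32466066e+00,  8.05231661e+01,
       -4.99762258e-04,  8.99988673e+01]), 'qd': array([-0.07020365, -0.08529579,  0.00971012, -0.09168868, -0.08690696,
       -0.06284512]), 'effort': array([ 8.53016682e-04, -4.35914934e+01,  3.52924168e+01,  1.70123071e-02,
       -1.07003002e-04, -1.32043019e-05]), 'eef_pos': array([ 0.1362581 , -0.50660109,  0.23057001]), 'eef_rot': array([-1.79913919e+02,  4.98059993e-04,  1.50557186e+01]), 'ft_force': array([ 0.22008283, -0.36649015, -0.17009183]), 'torque': array([-0.01475268, -0.00465052,  0.01305349]), 'width': 0.08535377803289204}
{'fov_y': 53.86184713884875, 'cx': 309.0740482891672, 'cy': 234.2120678337416, 'extrinsics': array([[-0.65853094,  0.54487918, -0.51907965,  1.08430545],
       [ 0.7523595 ,  0.4610129 , -0.4705553 ,  0.45956966],
       [-0.01709337, -0.70040973, -0.71353629,  0.7520757 ],
       [ 0.        ,  0.        ,  0.        ,  1.        ]])}
{'fov_y': 56.76745150229577, 'cx': 318.1551033416234, 'cy': 235.8216632747886, 'extrinsics': array([[-0.91707858, -0.2470509 ,  0.31294207,  0.30188395],
       [-0.39831024,  0.6026707 , -0.69147449,  0.61342126],
       [-0.01777162, -0.75878448, -0.65109929,  0.65643248],
       [ 0.        ,  0.        ,  0.        ,  1.        ]])}
{'fov_y': 60.38226700034527, 'cx': 312.74998699942824, 'cy': 249.06943836772447, 'hand_eye': array([[-1.65584034e-04, -9.56162360e-01, -2.92837008e-01,
         7.40698021e-02],
       [ 9.99999396e-01,  1.59774125e-04, -1.08713697e-03,
        -1.48456135e-04],
       [ 1.08626723e-03, -2.92837012e-01,  9.56161757e-01,
        -1.43742901e-01],
       [ 0.00000000e+00,  0.00000000e+00,  0.00000000e+00,
         1.00000000e+00]])}
```

View pics/scene0.png

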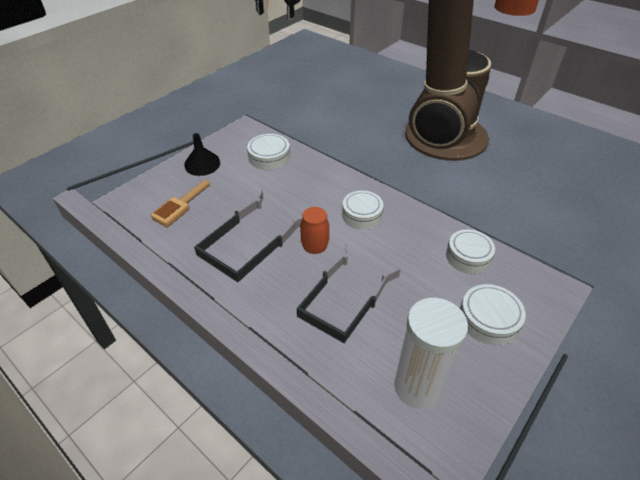

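View pics/side0.png

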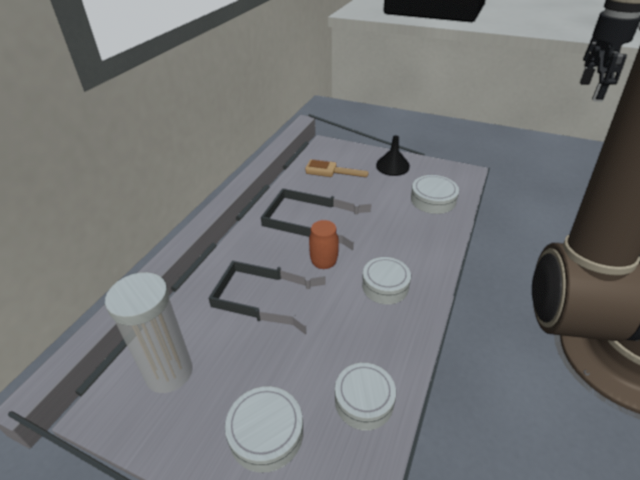

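```bash
cat > h.py <<'E'
import numpy as np, cv2
def cloud(d,ci):
    f=240/np.tan(np.radians(ci["fov_y"]/2)); v,u=np.mgrid[:480,:640]
    P=np.stack([(u-ci["cx"])/f*d,(v-ci["cy"])/f*d,d],-1)
    E=ci["extrinsics"]; W=P@E[:3,:3].T+E[:3,3]; W[d<=0]=np.nan; return W
def proj(p,ci):
    E=np.linalg.inv(ci["extrinsics"]);q=E[:3,:3]@np.asarray(p)+E[:3,3]
    f=240/np.tan(np.radians(ci["fov_y"]/2)); return q[:2]/q[2]*f+[ci["cx"],ci["cy"]]
E
python3 - <<'E'
from workcell import bot, eyes, finder
from h import *
for n in("scene","side"):
    ci=eyes.camera_info(n);W=cloud(np.load(n+"0.npy"),ci)
    # flap height
    z=W[...,2]; m=(z>.01)&(z<.03); print(n,"flap z",np.nanmedian(z[m]), m.sum())
    for q in("tin_large_a","tin_small_a","jar","pasta_tube","funnel","scoop","bay_large","bay_small"):
        for r in finder.search_frame(n,q):
            if r["confidence"]<.3: continue
            l,t,R,b=[int(x) for x in r["bbox"]]
            sub=W[max(t-3,0):b+4,max(l-3,0):R+4].reshape(-1,3)
            o=""
            if "tin" in q:
                s=sub[(sub[:,2]>.052)&(sub[:,2]<.066)]
                if len(s)>20:
                    hull=cv2.minEnclosingCircle(s[:,:2].astype(np.float32)); o=(np.round(hull[0],4),round(hull[1],4),np.round(s.mean(0),4),len(s))
            print(n,q,np.round(r["confidence"],2),[l,t,R,b],o)
    for q in("bay_large","large_home","large_stop","bay_small","small_home","small_stop"):
        r=finder.pinpoint(n,q)
        for x in r[:2]:
            f=240/np.tan(np.radians(ci["fov_y"]/2));p=x["position"]
            E=ci["extrinsics"];ray=E[:3,:3]@np.array([(p[0]-ci["cx"])/f,(p[1]-ci["cy"])/f,1]);k=(.02-E[2,3])/ray[2]
            print(n,q,round(x["confidence"],2),np.round(p),np.round(E[:3,3]+k*ray,4))
print(bot.sense()["t"])
E
```

```text
scene flap z 0.018487199744624205 75033
scene tin_large_a 0.77 [247, 133, 294, 170] (array([ 0.4083, -0.2879]), 0.057, array([ 0.4106, -0.2834,  0.0567]), 864)
scene tin_large_a 0.69 [460, 283, 526, 346] (array([0.5037, 0.3718]), 0.0554, array([0.5075, 0.3734, 0.057 ]), 2444)
scene tin_small_a 0.96 [343, 189, 383, 228] (array([0.43, 0.03]), 0.0467, array([0.4333, 0.0307, 0.0567]), 912)
scene tin_small_a 0.76 [448, 230, 496, 273] (array([0.39  , 0.2696]), 0.0465, array([0.3933, 0.2716, 0.0567]), 1197)
scene jar 0.88 [302, 205, 329, 255] 
scene pasta_tube 0.67 [395, 296, 470, 410] 
scene funnel 0.96 [184, 133, 221, 175] 
scene scoop 0.81 [150, 179, 212, 226] 
scene bay_large 0.8 [197, 193, 300, 275] 
scene bay_small 0.97 [295, 253, 404, 342] 
scene bay_large 0.73 [278. 216.] [ 0.5549 -0.1153  0.02  ]
scene large_home 0.79 [272. 225.] [ 0.5828 -0.1048  0.02  ]
scene large_home 0.57 [278. 219.] [ 0.5602 -0.1093  0.02  ]
scene large_stop 0.78 [218. 268.] [ 0.7438 -0.1016  0.02  ]
scene small_stop 0.95 [322. 327.] [0.7144 0.1504 0.02  ]
side flap z 0.021028153324080257 83113
side tin_large
[... 376 characters left out ...]
 426] (array([0.388 , 0.2689]), 0.0462, array([0.3864, 0.2724, 0.0594]), 2743)
side jar 0.61 [308, 219, 335, 270] 
side jar 0.37 [108, 273, 194, 392] 
side pasta_tube 0.57 [108, 272, 195, 392] 
side funnel 0.85 [375, 135, 409, 173] 
side scoop 0.71 [304, 156, 370, 178] 
side bay_large 0.59 [260, 187, 373, 249] 
side bay_small 0.98 [206, 259, 327, 332] 
side bay_large 0.67 [350. 229.] [ 0.5521 -0.111   0.02  ]
side large_home 0.94 [339. 225.] [ 0.5782 -0.1137  0.02  ]
side large_stop 0.94 [277. 210.] [ 0.7338 -0.1101  0.02  ]
side bay_small 0.97 [296. 304.] [0.5679 0.1323 0.02  ]
side small_stop 0.8 [228. 290.] [0.7057 0.1506 0.02  ]
side small_stop 0.52 [268. 430.] [0.5021 0.3646 0.02  ]
1.5
```

Run:
```python
from workcell import bot, eyes, finder
from h import *
S=1000
img=np.zeros((550,700,3),np.uint8)
# rows: x from .8 down to .25 ; cols: y from .45 to -.4
def pix(x,y): return ((.42-y)*800).astype(int),((.80-x)*800).astype(int)
img=np.zeros((480,680,3),np.uint8)
for n,c,off in(("scene",2,.0015),("side",1,-.001)):
    W=cloud(np.load(n+"0.npy"),eyes.camera_info(n)).reshape(-1,3)
    W=W[~np.isnan(W[:,0])]
    W=W[(W[:,2]+off>.036)&(W[:,2]+off<.052)]
    W=W[(W[:,0]>.25)&(W[:,0]<.8)&(abs(W[:,1])<.42)]
    u,v=pix(W[:,0],W[:,1]); k=(u>=0)&(u<680)&(v>=0)&(v<480); img[v[k],u[k],c]=255
cv2.imwrite("pics/td.png",img)
```

```text
(no output)
```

View pics/td.png

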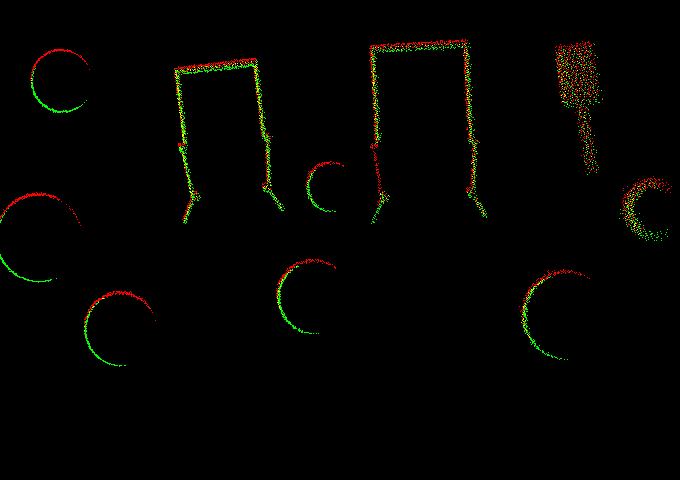

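Run:
```python
from workcell import eyes
from h import *
from scipy.optimize import least_squares
P={}
for n,off in(("scene",.0015),("side",-.001)):
    W=cloud(np.load(n+"0.npy"),eyes.camera_info(n)).reshape(-1,3); W=W[~np.isnan(W[:,0])]
    W[:,2]+=off; P[n]=W
def segd(p,a,b):
    a=np.array(a);b=np.array(b);d=b-a;t=np.clip((p-a)@d/(d@d),0,1);return np.linalg.norm(p-a-t[:,None]*d,axis=1)
for nm,x0,w,nz,fl,st,lo,hi in(("large",(.553,-.113,.05),.0565,.049,.071,.1835,(.52,-.19),(.76,-.04)),("small",(.566,.133,.11),.0475,.040,.062,.1545,(.515,.055),(.735,.21))):
  for src in(["scene"],["side"],["scene","side"]):
    p=np.vstack([P[s] for s in src]);p=p[(p[:,2]>.037)&(p[:,2]<.050)&(p[:,0]>lo[0])&(p[:,0]<hi[0])&(p[:,1]>lo[1])&(p[:,1]<hi[1])][:,:2]
    J=np.array([.567,.013]); p=p[np.linalg.norm(p-J,axis=1)>.04]
    def f(q):
        c,s=np.cos(q[2]),np.sin(q[2]);d=p-q[:2];l=np.stack([c*d[:,0]+s*d[:,1],-s*d[:,0]+c*d[:,1]],1);l[:,1]=abs(l[:,1]);t=.003
        return np.min([segd(l,(st+t,0),(st+t,w+t)),segd(l,(.062,w+t),(st+t,w+t)),segd(l,(0,nz+.003),(.062,w+t)),segd(l,(0,nz+.003),(-.03,fl))],0)
    r=least_squares(f,x0,loss="soft_l1",f_scale=.002); print(nm,src,np.round(r.x[:2],4),np.degrees(r.x[2]).round(2),len(p),np.sqrt(np.mean(r.fun**2)).round(4))
for nm,c,R in(("LA",(.406,-.2875),.054),("LB",(.502,.371),.054),("SA",(.429,.0285),.045),("SB",(.389,.269),.045),("jar",(.567,.01),.03),("pasta",(.7,.345),.04)):
  for s in P:
    p=P[s];k=(p[:,2]>.03)&(p[:,2]<.05)&(abs(np.linalg.norm(p[:,:2]-c,axis=1)-R)<.012);p=p[k][:,:2]
    r=least_squares(lambda q:np.linalg.norm(p-q,axis=1)-R,c,loss="soft_l1",f_scale=.002);print(nm,s,r.x.round(4))
for s in P:
    p=P[s];k=(abs(p[:,2]-.02)<.004)&(abs(p[:,1])<.1);print(np.percentile(p[k][:,0],[0.1,1,99]))
```

```text
large ['scene'] [ 0.5584 -0.1133] 3.35 923 0.0027
large ['side'] [ 0.5538 -0.1157] 3.41 783 0.0025
large ['scene', 'side'] [ 0.5566 -0.1146] 3.45 1706 0.0029
small ['scene'] [0.5629 0.1327] 6.92 902 0.0026
small ['side'] [0.5579 0.1317] 6.68 1116 0.0028
small ['scene', 'side'] [0.5607 0.1322] 6.78 2018 0.003
LA scene [ 0.4066 -0.2877]
LA side [ 0.4046 -0.2895]
LB scene [0.5031 0.3715]
LB side [0.502  0.3702]
SA scene [0.4296 0.0283]
SA side [0.428  0.0264]
SB scene [0.389  0.2696]
SB side [0.3878 0.2681]
jar scene [0.5666 0.0064]
jar side [0.5657 0.0045]
pasta scene [0.6973 0.3427]
pasta side [0.7    0.3406]
[-0.64502922  0.04051895  0.86729712]
[0.00514037 0.02940744 1.19875856]
```

```bash
cat > plan.py <<'E'
import numpy as np, json, sys
from workcell import bot
LL=(0.556,-0.1145,3.4); SL=(0.560,0.132,6.8)
def lane(L,x,y=0):
    a=np.radians(L[2]);return np.array([L[0]+x*np.cos(a)-y*np.sin(a),L[1]+x*np.sin(a)+y*np.cos(a)])
def cur():
    s=bot.sense();return np.array([*s["eef_pos"],s["eef_rot"][2]]),s
def behind(c,h,d): a=np.radians(h);return np.array([c[0]-d*np.cos(a),c[1]-d*np.sin(a)])
def rows(wps,claw,start=None):
    """wps: list of (x,y,z,yaw) one per row"""
    c,s=cur(); 
    if start is not None:c=np.array(start)
    a=np.radians(c[3]);out=[]
    for w in wps:
        d=np.array(w[:3])-c[:3];dy=(w[3]-c[3]+180)%360-180
        out.append([round(d[0]*np.cos(a)+d[1]*np.sin(a),3),round(d[0]*np.sin(a)-d[1]*np.cos(a),3),round(-d[2],3),0,0,round(-np.radians(dy),3),claw])
    print("t",round(s["t"],2),"pose",c.round(4),"rp",s["eef_rot"][:2].round(2),"F",s["ft_force"].round(1),"w",round(s["width"],3))
    for i in range(0,len(out),10): print(json.dumps([out[i:i+10]]).replace(" ",""))
    return out
def line(a,b,n): return [np.array(a)+(np.array(b)-np.array(a))*i/n for i in range(1,n+1)]
def swing(c,h0,h1,r,z,n):  # arc about tin centre
    return [(*behind(c,h,r),z,h) for h in np.linspace(h0,h1,n+1)[1:]]
E
python3 - <<'E'
from plan import *
LA=(.4055,-.2885); pre=lane(LL,-.09); h=np.degrees(np.arctan2(*(pre-LA)[::-1])); print(pre,h)
b=behind(LA,h,.088)
rows([(*b,.2,h)],65); rows([(*b,.03,h)],65)
E
```

```text
[ 0.46615842 -0.11983757] 70.2191870584457
t 1.5 pose [ 0.1364 -0.507   0.2313 15.0556] rp [180.  -0.] F [ 0.4 -0.5 -0.9] w 0.085
[[[0.266,-0.069,0.031,0,0,-0.963,65]]]
t 1.5 pose [ 0.1364 -0.507   0.2313 15.0556] rp [180.  -0.] F [ 0.4 -0.5 -0.9] w 0.085
[[[0.266,-0.069,0.201,0,0,-0.963,65]]]
```

Call:
move_arm:
  rows:
    - [[0.266,-0.069,0.05,0,0,-0.963,65],[0.266,-0.069,0.05,0,0,-0.963,65],[0.266,-0.069,0.05,0,0,-0.963,65],[0.266,-0.069,0.05,0,0,-0.963,65],[0.266,-0.069,0.05,0,0,-0.963,65],[0.266,-0.069,0.05,0,0,-0.963,65],[0.266,-0.069,0.05,0,0,-0.963,65],[0.266,-0.069,0.05,0,0,-0.963,65],[0.266,-0.069,0.05,0,0,-0.963,65],[0.266,-0.069,0.05,0,0,-0.963,65]]

```text
t: 2.33
eef_pos: [0.3754, -0.371, 0.1813]
eef_rot: [-180.0, 0.0, 70.1]
ft_force: [0.1, -0.5, -0.4]
width: 0.0556
```

Run:
```python
from plan import *
from workcell import eyes
import cv2
im,d=eyes.get_image("wrist");cv2.imwrite("pics/w1.png",im)
rows([(0.3757,-.3713,.03,70.2)],65)
```

```text
t 2.38 pose [ 0.3751 -0.3715  0.1814 70.0688] rp [1.8e+02 1.0e-02] F [-0.7 -0.5 -0.1] w 0.055
[[[0.0,0.001,0.151,0,0,-0.002,65]]]
```

View pics/w1.png

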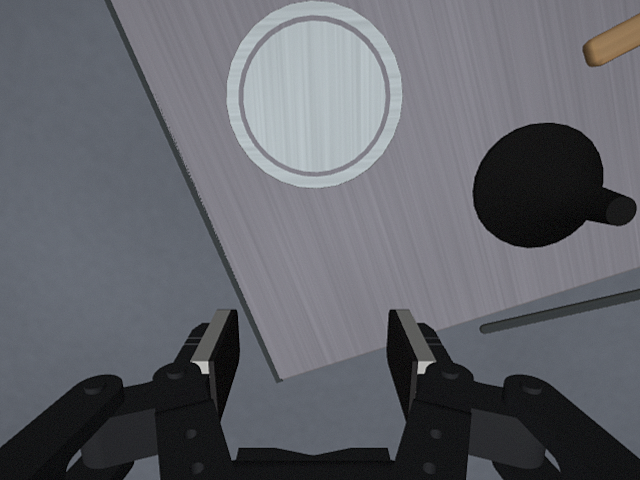

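Call:
move_arm:
  rows:
    - [[0,0.001,0.15,0,0,-0.002,65],[0,0.001,0.15,0,0,-0.002,65],[0,0.001,0.15,0,0,-0.002,65],[0,0.001,0.15,0,0,-0.002,65],[0.012,0.001,0.15,0,0,-0.002,65],[0.02,0.001,0.15,0,0,-0.002,65],[0.028,0.001,0.15,0,0,-0.002,65],[0.036,0.001,0.15,0,0,-0.002,65],[0.044,0.001,0.15,0,0,-0.002,65],[0.05,0.001,0.15,0,0,-0.002,65]]

```text
t: 3.22
eef_pos: [0.3945, -0.3246, 0.0333]
eef_rot: [179.8, 0.1, 70.4]
ft_force: [-0.1, -1.6, 1.0]
width: 0.0553
```

Run:
```python
from plan import *
from workcell import eyes
import cv2
im,d=eyes.get_image("wrist");cv2.imwrite("pics/w2.png",im)
im,d=eyes.get_image("scene");cv2.imwrite("pics/s2.png",im)
rows([],65)
```

```text
t 3.32 pose [ 3.94200e-01 -3.23900e-01  3.25000e-02  7.04265e+01] rp [1.7989e+02 1.0000e-02] F [-0.7 -0.2  0.2] w 0.056
```

View pics/w2.png

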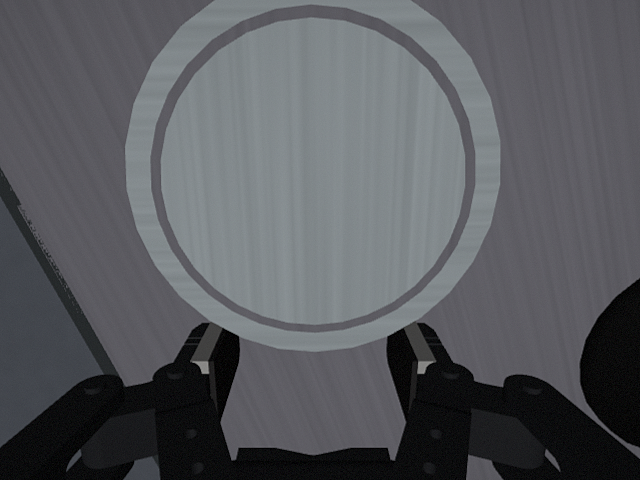

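View pics/s2.png

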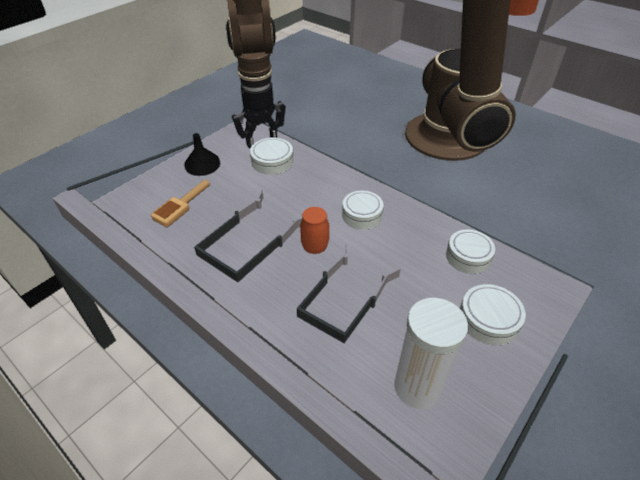

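```bash
cat >> plan.py <<'E'
def locate(c,R,tol=.02,cams=("scene","side")):
    from workcell import eyes
    from h import cloud
    from scipy.optimize import least_squares
    o=[]
    for n,off in(("scene",.0015),("side",-.001)):
        if n not in cams: continue
        im,d=eyes.get_image(n);p=cloud(d,eyes.camera_info(n)).reshape(-1,3);p=p[~np.isnan(p[:,0])];z=p[:,2]+off
        k=(z>.053)&(z<.062)&(np.linalg.norm(p[:,:2]-c,axis=1)<R+tol);q=p[k][:,:2]
        if len(q)<50: print(n,"few",len(q));continue
        k2=(z>.03)&(z<.050)&(abs(np.linalg.norm(p[:,:2]-q.mean(0),axis=1)-R)<.01);e=p[k2][:,:2]
        r=least_squares(lambda v:np.linalg.norm(e-v,axis=1)-R,q.mean(0),loss="soft_l1",f_scale=.002) if len(e)>30 else None
        print(n,"top mean",q.mean(0).round(4),len(q),"rim",None if r is None else r.x.round(4),len(e)); 
        if r is not None:o.append(r.x)
    return np.mean(o,0) if o else None
E
python3 - <<'E'
from plan import *
x=locate((.4125,-.269),.054); c,s=cur(); print(x, np.linalg.norm(x-c[:2]))
E
```

```text
scene top mean [ 0.4176 -0.2666] 928 rim [ 0.4146 -0.2686] 282
side top mean [ 0.4105 -0.2668] 1067 rim [ 0.4126 -0.2706] 331
[ 0.41360795 -0.2696159 ] 0.0582275411485011
```

Run:
```python
from plan import *
c,s=cur();pre=lane(LL,-.09);e=np.array([*behind(pre,70.6,.058),.032,70.6]);
D=np.linalg.norm(e[:2]-c[:2]);print(D)
fr=np.array([8,20,33,46,59,72,85,98,111,124,136,145,151,155,158])/158
rows([c+(e-c)*f for f in fr],65)
```

```text
0.15895337624066566
t 3.42 pose [ 3.93600e-01 -3.24300e-01  3.18000e-02  7.03882e+01] rp [179.96   0.  ] F [-1.6 -0.3 -0.1] w 0.055
[[[0.008,-0.0,-0.0,0,0,-0.0,65],[0.02,-0.0,-0.0,0,0,-0.0,65],[0.033,-0.0,-0.0,0,0,-0.001,65],[0.046,-0.0,-0.0,0,0,-0.001,65],[0.059,-0.0,-0.0,0,0,-0.001,65],[0.072,-0.0,-0.0,0,0,-0.002,65],[0.086,-0.0,-0.0,0,0,-0.002,65],[0.099,-0.0,-0.0,0,0,-0.002,65],[0.112,-0.0,-0.0,0,0,-0.003,65],[0.125,-0.0,-0.0,0,0,-0.003,65]]]
[[[0.137,-0.0,-0.0,0,0,-0.003,65],[0.146,-0.0,-0.0,0,0,-0.003,65],[0.152,-0.0,-0.0,0,0,-0.004,65],[0.156,-0.0,-0.0,0,0,-0.004,65],[0.159,-0.0,-0.0,0,0,-0.004,65]]]
```

Call:
move_arm:
  rows:
    - [[0.008,0,0,0,0,0,65],[0.02,0,0,0,0,0,65],[0.033,0,0,0,0,0,65],[0.046,0,0,0,0,0,65],[0.059,0,0,0,0,0,65],[0.072,0,0,0,0,0,65],[0.086,0,0,0,0,0,65],[0.099,0,0,0,0,0,65],[0.112,0,0,0,0,0,65],[0.125,0,0,0,0,0,65]]

```text
t: 4.25
eef_pos: [0.4354, -0.2053, 0.0314]
eef_rot: [-180.0, 0.0, 70.4]
ft_force: [-0.7, -1.8, 1.8]
width: 0.0554
```

Call:
move_arm:
  rows:
    - [[0.012,0,0,0,0,0,65],[0.021,0,0,0,0,0,65],[0.027,0,0,0,0,0,65],[0.031,0,0,0,0,0,65],[0.034,0,0,0,0,0,65],[0.02,0,0,0,0,0,65],[0.002,0,0,0,0,0,65]]

```text
t: 4.83
eef_pos: [0.436, -0.2041, 0.0311]
eef_rot: [-180.0, -0.1, 70.5]
ft_force: [0.7, -0.9, -0.3]
width: 0.0556
```

Run:
```python
from plan import *
x=locate((.466,-.12),.054); c,s=cur();print(x,np.linalg.norm(x-c[:2]))
a=np.degrees(np.arctan2(*(x-c[:2])[::-1]));print(a)
rows(swing(x,70.5,3.4,.09,.032,10),65)
# then push: from behind at .09 to tin at lane x=.024
```

```text
scene top mean [ 0.4706 -0.1152] 1140 rim [ 0.4665 -0.119 ] 304
side top mean [ 0.4629 -0.1149] 1331 rim [ 0.4646 -0.121 ] 358
[ 0.46557336 -0.11997367] 0.09112812874288398
70.65712685634992
t 4.93 pose [ 4.35400e-01 -2.06000e-01  3.11000e-02  7.02203e+01] rp [-1.7998e+02 -1.0000e-02] F [ 0.5 -0.2  0.3] w 0.055
[[[0.002,-0.011,-0.001,0,0,0.112,65],[0.003,-0.021,-0.001,0,0,0.229,65],[0.006,-0.031,-0.001,0,0,0.346,65],[0.011,-0.041,-0.001,0,0,0.464,65],[0.016,-0.05,-0.001,0,0,0.581,65],[0.022,-0.059,-0.001,0,0,0.698,65],[0.029,-0.066,-0.001,0,0,0.815,65],[0.037,-0.073,-0.001,0,0,0.932,65],[0.046,-0.079,-0.001,0,0,1.049,65],[0.056,-0.083,-0.001,0,0,1.166,65]]]
```

Call:
move_arm:
  rows:
    - [[0.002,-0.011,-0.001,0,0,0.112,65],[0.003,-0.021,-0.001,0,0,0.229,65],[0.006,-0.031,-0.001,0,0,0.346,65],[0.011,-0.041,-0.001,0,0,0.464,65],[0.016,-0.05,-0.001,0,0,0.581,65],[0.022,-0.059,-0.001,0,0,0.698,65],[0.029,-0.066,-0.001,0,0,0.815,65],[0.037,-0.073,-0.001,0,0,0.932,65],[0.046,-0.079,-0.001,0,0,1.049,65],[0.056,-0.083,-0.001,0,0,1.166,65]]

```text
t: 5.77
eef_pos: [0.3759, -0.1233, 0.0321]
eef_rot: [-179.9, 0.0, 3.2]
ft_force: [0.8, 0.1, -0.1]
width: 0.0555
```

Run:
```python
from plan import *
b=lane(LL,.026-.058); c,s=cur(); rows([(*b,.032,3.4)],65); rows([(*lane(LL,-.09-.06),.032,3.4)],65)
```

```text
t 5.77 pose [ 0.3759 -0.1233  0.0321  3.1526] rp [-1.7994e+02  2.0000e-02] F [ 0.8  0.1 -0.1] w 0.056
[[[0.148,0.001,0.0,0,0,-0.004,65]]]
t 5.77 pose [ 0.3759 -0.1233  0.0321  3.1526] rp [-1.7994e+02  2.0000e-02] F [ 0.8  0.1 -0.1] w 0.056
[[[0.03,0.002,0.0,0,0,-0.004,65]]]
```

Call:
move_arm:
  rows:
    - [[0.012,0.001,0,0,0,-0.004,65],[0.024,0.001,0,0,0,-0.004,65],[0.034,0.001,0,0,0,-0.004,65],[0.044,0.001,0,0,0,-0.004,65],[0.055,0.001,0,0,0,-0.004,65],[0.066,0.001,0,0,0,-0.004,65],[0.077,0.001,0,0,0,-0.004,65],[0.087,0.001,0,0,0,-0.004,65],[0.096,0.001,0,0,0,-0.004,65],[0.104,0.001,0,0,0,-0.004,65]]

```text
t: 6.6
eef_pos: [0.4807, -0.1191, 0.032]
eef_rot: [180.0, 0.1, 3.8]
ft_force: [-7.9, -1.7, 4.7]
width: 0.0556
```

Call:
move_arm:
  rows:
    - [[0.007,0,0,0,0,0,65],[0.014,0,0,0,0,0,65],[0.021,0,0,0,0,0,65],[0.028,0,0,0,0,0,65],[0.034,0,0,0,0,0,65],[0.04,0,0,0,0,0,65],[0.046,0,0,0,0,0,65],[0.05,0,0,0,0,0,65],[0.05,0,0,0,0,0,65]]

```text
t: 7.35
eef_pos: [0.5316, -0.1153, 0.0323]
eef_rot: [-180.0, -0.1, 3.8]
ft_force: [1.4, 1.0, 0.3]
width: 0.0553
```

Run:
```python
from plan import *
from workcell import eyes
import cv2
im,d=eyes.get_image("scene");cv2.imwrite("pics/s3.png",im)
im,d=eyes.get_image("wrist");cv2.imwrite("pics/w3.png",im)
x=locate(lane(LL,.03),.054); 
rows([],65)
```

```text
scene top mean [ 0.591  -0.1066] 1431 rim [ 0.588 -0.107] 430
side top mean [ 0.5912 -0.108 ] 890 rim [ 0.5882 -0.1099] 128
t 7.55 pose [ 0.5303 -0.1154  0.0324  3.7794] rp [-1.7999e+02 -1.0000e-02] F [-0.1  0.1 -0.2] w 0.056
```

View pics/s3.png

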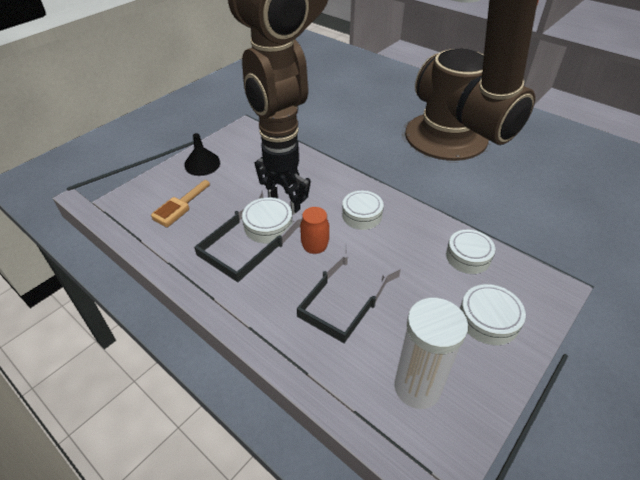

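View pics/w3.png

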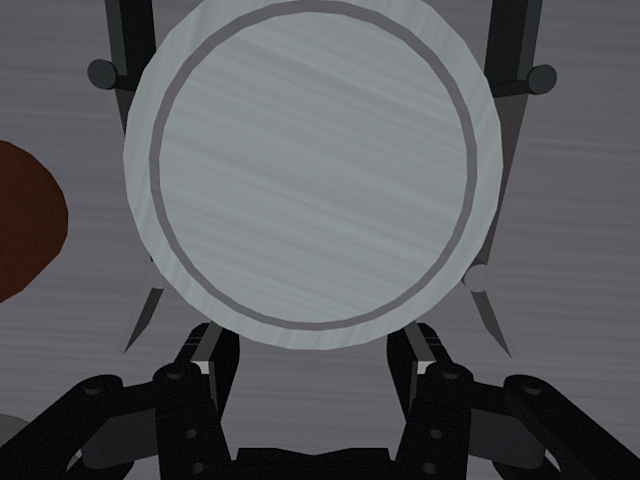

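Run:
```python
from plan import *
SA=np.array((.429,.0275)); pre=lane(SL,-.085); h=np.degrees(np.arctan2(*(pre-SA)[::-1])); print(pre,h,np.linalg.norm(pre-SA))
b=behind(SA,h,.08)
rows([(.43,-.121,.032,3.8),(.41,-.12,.08,3.8),(*b,.08,h),(*b,.032,h)],55)
```

```text
[0.47559793 0.12193566] 63.73662131597478 0.10530651279717906
t 7.55 pose [ 0.5303 -0.1154  0.0324  3.7794] rp [-1.7999e+02 -1.0000e-02] F [-0.1  0.1 -0.2] w 0.056
[[[-0.1,-0.001,0.0,0,0,-0.0,55],[-0.12,-0.003,-0.048,0,0,-0.0,55],[-0.132,-0.08,-0.048,0,0,-1.046,55],[-0.132,-0.08,0.0,0,0,-1.046,55]]]
```

Call:
move_arm:
  rows:
    - [[-0.035,0,0,0,0,0,65],[-0.07,0,0,0,0,0,60],[-0.1,0,0,0,0,0,55],[-0.12,-0.003,-0.048,0,0,-0.1,55],[-0.132,-0.08,-0.048,0,0,-1.046,55],[-0.132,-0.08,-0.048,0,0,-1.046,55],[-0.132,-0.08,-0.048,0,0,-1.046,55],[-0.132,-0.08,-0.048,0,0,-1.046,55],[-0.132,-0.08,-0.048,0,0,-1.046,55],[-0.132,-0.08,-0.048,0,0,-1.046,55]]

```text
t: 8.38
eef_pos: [0.3932, -0.044, 0.0807]
eef_rot: [180.0, -0.0, 52.9]
ft_force: [0.6, -0.1, 0.3]
width: 0.0472
```

Run:
```python
from plan import *
SA=np.array((.429,.0275)); pre=lane(SL,-.085); h=63.7
b=behind(SA,h,.08)
rows([(*b,.032,h)],55)
```

```text
t 8.38 pose [ 3.93200e-01 -4.40000e-02  8.07000e-02  5.28758e+01] rp [ 1.7995e+02 -4.0000e-02] F [ 0.6 -0.1  0.3] w 0.047
[[[0.0,0.0,0.049,0,0,-0.189,55]]]
```

Call:
move_arm:
  rows:
    - [[0,0,0.03,0,0,-0.1,55],[0,0,0.049,0,0,-0.189,55],[0,0,0.049,0,0,-0.189,55]]

```text
t: 8.63
eef_pos: [0.3907, -0.0441, 0.0285]
eef_rot: [-179.7, 0.1, 63.4]
ft_force: [-1.6, -0.9, -0.8]
width: 0.0464
```

Run:
```python
from plan import *
pre=lane(SL,-.085); h=63.7
rows([(*behind(pre,h,.050),.032,h)],55)
```

```text
t 8.63 pose [ 3.90700e-01 -4.41000e-02  2.85000e-02  6.34247e+01] rp [-1.7974e+02  9.0000e-02] F [-1.6 -0.9 -0.8] w 0.046
[[[0.136,0.002,-0.004,0,0,-0.005,55]]]
```

Call:
move_arm:
  rows:
    - [[0.012,0.001,0,0,0,-0.005,55],[0.022,0.001,0,0,0,-0.005,55],[0.032,0.001,0,0,0,-0.005,55],[0.043,0.001,0,0,0,-0.005,55],[0.055,0.001,0,0,0,-0.005,55],[0.067,0.001,0,0,0,-0.005,55],[0.079,0.001,0,0,0,-0.005,55],[0.091,0.001,0,0,0,-0.005,55],[0.103,0.001,0,0,0,-0.005,55],[0.115,0.001,0,0,0,-0.005,55]]

```text
t: 9.47
eef_pos: [0.4465, 0.0591, 0.0315]
eef_rot: [180.0, -0.0, 63.6]
ft_force: [0.2, -1.1, 1.4]
width: 0.0465
```

Call:
move_arm:
  rows:
    - [[0.009,0,0,0,0,0,55],[0.015,0,0,0,0,0,55],[0.019,0,0,0,0,0,55],[0.021,0,0,0,0,0,55],[0.01,0,0,0,0,0,55],[-0.009,0,0,0,0,0,55],[-0.009,0,0,0,0,0,55]]

```text
t: 10.05
eef_pos: [0.4398, 0.0477, 0.0309]
eef_rot: [-179.9, 0.1, 63.5]
ft_force: [0.5, 0.2, -0.0]
width: 0.0469
```

Run:
```python
from plan import *
x=locate(lane(SL,-.085),.045); c,s=cur();print(x,np.linalg.norm(x-c[:2]))
print(np.degrees(np.arctan2(*(x-c[:2])[::-1])))
w=swing(x,63.7,6.8,.08,.032,8); rows(w,55)
```

```text
scene top mean [0.4816 0.1245] 1118 rim [0.4777 0.1224] 283
side top mean [0.4745 0.125 ] 1606 rim [0.4762 0.1206] 354
[0.4769606  0.12147195] 0.08069359159050205
63.86388669237143
t 10.15 pose [4.41400e-01 4.90000e-02 3.13000e-02 6.34771e+01] rp [-1.7999e+02 -1.0000e-02] F [ 0.7 -0.  -0.1] w 0.047
[[[0.001,-0.01,-0.001,0,0,0.12,55],[0.003,-0.02,-0.001,0,0,0.244,55],[0.006,-0.029,-0.001,0,0,0.369,55],[0.01,-0.038,-0.001,0,0,0.493,55],[0.015,-0.047,-0.001,0,0,0.617,55],[0.022,-0.055,-0.001,0,0,0.741,55],[0.029,-0.061,-0.001,0,0,0.865,55],[0.037,-0.067,-0.001,0,0,0.989,55]]]
```

Call:
move_arm:
  rows:
    - [[0.001,-0.01,-0.001,0,0,0.12,55],[0.003,-0.02,-0.001,0,0,0.244,55],[0.006,-0.029,-0.001,0,0,0.369,55],[0.01,-0.038,-0.001,0,0,0.493,55],[0.015,-0.047,-0.001,0,0,0.617,55],[0.022,-0.055,-0.001,0,0,0.741,55],[0.029,-0.061,-0.001,0,0,0.865,55],[0.037,-0.067,-0.001,0,0,0.989,55],[0.037,-0.067,-0.001,0,0,0.989,55]]

```text
t: 10.9
eef_pos: [0.405, 0.0743, 0.0325]
eef_rot: [-178.3, -0.0, 9.3]
ft_force: [-0.9, 0.1, -0.6]
width: 0.0468
```

Run:
```python
from plan import *
rows([(*lane(SL,.026-.05),.032,6.8)],55)
```

```text
t 10.9 pose [0.405  0.0743 0.0325 9.2555] rp [-1.7834e+02 -1.0000e-02] F [-0.9  0.1 -0.6] w 0.047
[[[0.138,-0.033,0.001,0,0,0.043,55]]]
```

Run:
```python
from workcell import bot
s=bot.sense();print({k:v.round(2) for k,v in s.items() if hasattr(v,'round')})
```

```text
{'joint_pos': array([ 9.2000e+00, -1.5000e-01, -3.5870e+01,  5.4280e+01,  1.6600e+00,
        1.7995e+02]), 'qd': array([0.63, 0.07, 0.05, 0.11, 0.52, 0.63]), 'effort': array([  0.13, -31.67,  31.94,  -0.06,   0.23,  -0.11]), 'eef_pos': array([0.4 , 0.07, 0.03]), 'eef_rot': array([-1.7834e+02, -1.0000e-02,  9.2600e+00]), 'ft_force': array([-0.86,  0.13, -0.6 ]), 'torque': array([-0.08,  0.03,  0.01])}
```

Call:
move_arm:
  rows:
    - [[0,0,0,0,0,0,55]]

```text
t: 10.98
eef_pos: [0.4048, 0.0751, 0.0324]
eef_rot: [-178.3, 0.0, 9.3]
ft_force: [-0.7, -0.2, -1.0]
width: 0.0468
```

Run:
```python
from workcell import bot
s=bot.sense();print({k:v.round(2) for k,v in s.items() if hasattr(v,'round')})
```

```text
{'joint_pos': array([ 9.2900e+00, -1.4000e-01, -3.5870e+01,  5.4280e+01,  1.6900e+00,
        1.7996e+02]), 'qd': array([ 0.86,  0.11, -0.  , -0.  ,  0.12, -0.12]), 'effort': array([-4.200e-01, -3.171e+01,  3.180e+01,  0.000e+00,  6.000e-02,
       -1.000e-02]), 'eef_pos': array([0.4 , 0.08, 0.03]), 'eef_rot': array([-1.7831e+02,  1.0000e-02,  9.3300e+00]), 'ft_force': array([-0.71, -0.21, -1.02]), 'torque': array([ 0.02, -0.04, -0.02])}
```

```bash
cat >> plan.py <<'E'
def rows6(wps,claw):
    from scipy.spatial.transform import Rotation as Ro
    s=bot.sense();p=s["eef_pos"];R=Ro.from_euler("xyz",s["eef_rot"],degrees=True);out=[]
    for w in wps:
        t=R.inv().apply(np.array(w[:3])-p);r=(R.inv()*Ro.from_euler("xyz",[180,0,w[3]],degrees=True)).as_rotvec()
        out.append([*t.round(3).tolist(),*r.round(3).tolist(),claw])
    print("t",round(s["t"],2),p.round(4),s["eef_rot"].round(1),"j6",s["joint_pos"][5].round(1))
    for i in range(0,len(out),10): print(json.dumps([out[i:i+10]]).replace(" ",""))
E
python3 - <<'E'
from plan import *
x=np.array((.477,.1215));b=behind(x,6.8,.09);print(b)
rows6([(.405,.075,.08,9.3),(*b,.09,70)],55)
E
```

```text
[0.3876331  0.11084364]
t 10.98 [0.4048 0.0751 0.0324] [-178.3    0.     9.3] j6 180.0
[[[0.0,-0.001,-0.048,-0.029,0.0,0.001,55],[-0.011,-0.04,-0.056,-0.027,-0.015,-1.059,55]]]
```

Call:
move_arm:
  rows:
    - [[0,-0.001,-0.03,0,0,0,55],[-0.011,-0.04,-0.056,-0.027,-0.015,-1.059,55],[-0.011,-0.04,-0.056,-0.027,-0.015,-1.059,55],[-0.011,-0.04,-0.056,-0.027,-0.015,-1.059,55],[-0.011,-0.04,-0.056,-0.027,-0.015,-1.059,55],[-0.011,-0.04,-0.056,-0.027,-0.015,-1.059,55],[-0.011,-0.04,-0.056,-0.027,-0.015,-1.059,55],[-0.011,-0.04,-0.056,-0.027,-0.015,-1.059,55],[-0.011,-0.04,-0.056,-0.027,-0.015,-1.059,55],[-0.011,-0.04,-0.056,-0.027,-0.015,-1.059,55]]

```text
t: 11.82
eef_pos: [0.3874, 0.112, 0.0895]
eef_rot: [180.0, -0.0, 70.5]
ft_force: [-0.2, 0.3, 0.9]
width: 0.0471
```

Run:
```python
from plan import *
x=np.array((.477,.1215));b=behind(x,6.8,.09)
rows6([(*b,.09,186.8)],55)
```

```text
t 11.82 [0.3874 0.112  0.0895] [180.   -0.   70.5] j6 125.7
[[[-0.001,0.001,-0.001,0.0,0.0,-2.03,55]]]
```

Call:
move_arm:
  rows:
    - [[0,0.001,0,0,0,-1.24,55],[0,0.001,0,0,0,-1.24,55],[0,0.001,0,0,0,-1.24,55],[0,0.001,0,0,0,-1.24,55],[0,0.001,0,0,0,-1.24,55],[0,0.001,0,0,0,-1.24,55],[0,0.001,0,0,0,-1.24,55],[0,0.001,0,0,0,-1.24,55],[0,0.001,0,0,0,-1.24,55],[0,0.001,0,0,0,-1.24,55]]

```text
t: 12.65
eef_pos: [0.3884, 0.1116, 0.0895]
eef_rot: [180.0, 0.0, 141.5]
ft_force: [0.6, -0.1, -0.6]
width: 0.047
```

Call:
move_arm:
  rows:
    - [[0,0,0,0,0,-0.79,55],[0,0,0,0,0,-0.79,55],[0,0,0,0,0,-0.79,55],[0,0,0,0,0,-0.79,55],[0,0,0.02,0,0,-0.79,55],[0,0,0.04,0,0,-0.79,55],[0,0,0.057,0,0,-0.79,55],[0,0,0.057,0,0,-0.79,55]]

```text
t: 13.32
eef_pos: [0.3862, 0.1109, 0.0297]
eef_rot: [-180.0, -0.3, -173.5]
ft_force: [-0.8, -0.7, -0.4]
width: 0.047
```

Run:
```python
from plan import *
x=np.array((.477,.1215));b=behind(x,6.8,.09)
rows6([(*b,.032,186.8),(*lane(SL,-.085-.05),.032,186.8),(*lane(SL,.026-.05),.032,186.8)],55)
```

```text
t 13.32 [0.3862 0.1109 0.0297] [-180.    -0.3 -173.5] j6 9.5
[[[-0.001,-0.0,-0.002,-0.001,-0.005,-0.005,55],[-0.04,0.001,-0.002,-0.001,-0.005,-0.005,55],[-0.151,0.001,-0.003,-0.001,-0.005,-0.005,55]]]
```

Call:
move_arm:
  rows:
    - [[-0.014,0.001,0,0,0,0,55],[-0.028,0.001,0,0,0,0,55],[-0.038,0.001,0,0,0,0,55],[-0.048,0.001,0,0,0,0,55],[-0.058,0.001,0,0,0,0,55],[-0.069,0.001,0,0,0,0,55],[-0.08,0.001,0,0,0,0,55],[-0.09,0.001,0,0,0,0,55],[-0.1,0.001,0,0,0,0,55],[-0.109,0.001,0,0,0,0,55]]

```text
t: 14.15
eef_pos: [0.4965, 0.1242, 0.0322]
eef_rot: [-180.0, -0.1, -173.6]
ft_force: [-9.0, -1.7, 6.7]
width: 0.047
```

Call:
move_arm:
  rows:
    - [[-0.007,0,0,0,0,0,55],[-0.014,0,0,0,0,0,55],[-0.021,0,0,0,0,0,55],[-0.028,0,0,0,0,0,55],[-0.034,0,0,0,0,0,55],[-0.04,0,0,0,0,0,55],[-0.044,0,0,0,0,0,55],[-0.044,0,0,0,0,0,55]]

```text
t: 14.82
eef_pos: [0.5416, 0.1296, 0.0325]
eef_rot: [180.0, 0.1, -173.6]
ft_force: [0.0, -0.5, -0.2]
width: 0.0467
```

Run:
```python
from plan import *
from workcell import eyes
import cv2
x=locate(lane(SL,.028),.045); c,s=cur();print(x,np.linalg.norm(x-c[:2]))
im,d=eyes.get_image("scene");cv2.imwrite("pics/s4.png",im)
SB=np.array((.3885,.269)); pre=lane(SL,-.085); h=np.degrees(np.arctan2(*(pre-SB)[::-1])); print(pre,h,np.linalg.norm(pre-SB))
b=behind(SB,h,.085)
rows6([(*lane(SL,-.15),.032,186.8),(*b,.09,h+180)],55)
```

```text
scene top mean [0.5928 0.1381] 1426 rim [0.5908 0.1372] 439
side top mean [0.5948 0.1424] 1082 rim [0.5942 0.1426] 451
[0.5924597 0.1398906] 0.05299042756874523
[0.47559793 0.12193566] -59.36412767889425 0.17092094381032516
t 14.97 [0.5402 0.1294 0.0324] [ 180.     0.  -173.6] j6 7.0
[[[0.13,-0.001,0.0,0.0,0.0,-0.007,55],[0.17,0.233,-0.058,0.0,-0.0,1.148,55]]]
```

View pics/s4.png

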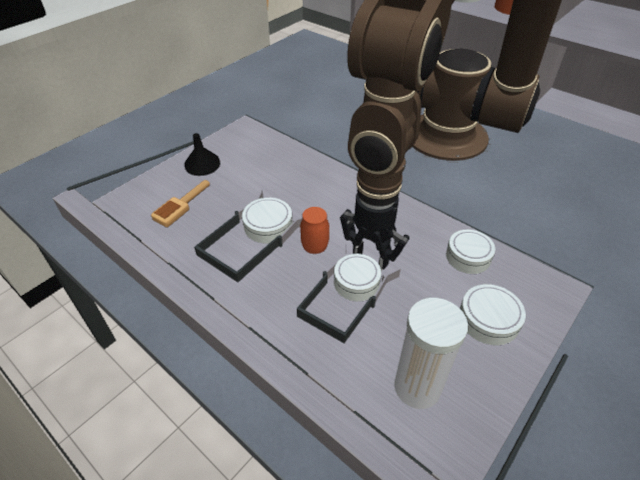

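Call:
move_arm:
  rows:
    - [[0.035,0,0,0,0,0,55],[0.07,0,0,0,0,0,55],[0.09,0,-0.03,0,0,0,55],[0.11,0.02,-0.06,0,0,0.12,55],[0.17,0.233,-0.065,0,0,1.148,55],[0.17,0.233,-0.065,0,0,1.148,55],[0.17,0.233,-0.065,0,0,1.148,55],[0.17,0.233,-0.065,0,0,1.148,55],[0.17,0.233,-0.065,0,0,1.148,55],[0.17,0.233,-0.065,0,0,1.148,55]]

```text
t: 15.8
eef_pos: [0.3472, 0.3365, 0.0978]
eef_rot: [179.9, 0.0, 142.4]
ft_force: [2.2, -0.4, 0.5]
width: 0.0473
```

Run:
```python
from plan import *
SB=np.array((.3885,.269)); h=-59.4
b=behind(SB,h,.085)
rows6([(*b,.032,h+180)],55)
```

```text
t 15.8 [0.3472 0.3365 0.0978] [179.9   0.  142.4] j6 81.7
[[[0.005,0.003,0.066,0.001,0.0,0.381,55]]]
```

Call:
move_arm:
  rows:
    - [[0.005,0.003,0,0,0,0.125,55],[0.005,0.003,0.02,0,0,0.25,55],[0.005,0.003,0.04,0,0,0.381,55],[0.005,0.003,0.066,0,0,0.381,55],[0.005,0.003,0.066,0,0,0.381,55]]

```text
t: 16.22
eef_pos: [0.3436, 0.3385, 0.0274]
eef_rot: [-179.6, 0.1, 120.9]
ft_force: [-0.0, -0.8, -1.0]
width: 0.047
```

Run:
```python
from plan import *
h=-59.4
rows6([(*behind(lane(SL,-.085),h,.05),.032,h+180)],55)
```

```text
t 16.22 [0.3436 0.3385 0.0274] [-1.796e+02  1.000e-01  1.209e+02] j6 103.6
[[[-0.204,0.002,-0.004,-0.006,0.002,0.006,55]]]
```

Call:
move_arm:
  rows:
    - [[-0.012,0,0,0,0,0.004,55],[-0.022,0,0,0,0,0.004,55],[-0.032,0,0,0,0,0.004,55],[-0.043,0,0,0,0,0.004,55],[-0.055,0.001,0,0,0,0.004,55],[-0.067,0.001,0,0,0,0.004,55],[-0.08,0.001,0,0,0,0.004,55],[-0.093,0.001,0,0,0,0.004,55],[-0.106,0.001,0,0,0,0.004,55],[-0.119,0.001,0,0,0,0.004,55]]

```text
t: 17.05
eef_pos: [0.4094, 0.238, 0.0325]
eef_rot: [179.9, -0.0, 120.6]
ft_force: [0.4, 0.5, 1.4]
width: 0.0471
```

Call:
move_arm:
  rows:
    - [[-0.013,0,0,0,0,0,55],[-0.026,0,0,0,0,0,55],[-0.039,0,0,0,0,0,55],[-0.052,0,0,0,0,0,55],[-0.065,0,0,0,0,0,55],[-0.074,0.001,0,0,0,0,55],[-0.08,0.001,0,0,0,0,55],[-0.084,0.001,0,0,0,0,55],[-0.07,0.001,0,0,0,0,55],[-0.052,0.001,0,0,0,0,55]]

```text
t: 17.88
eef_pos: [0.436, 0.1941, 0.0315]
eef_rot: [180.0, 0.0, 120.5]
ft_force: [-0.0, 0.8, 0.4]
width: 0.0471
```

Run:
```python
from plan import *
x=locate(lane(SL,-.085),.045); c,s=cur();print(x,np.linalg.norm(x-c[:2]))
print(np.degrees(np.arctan2(*(x-c[:2])[::-1])))
w=[(*p[:3],p[3]+180) for p in swing(x,-59.4,6.8,.082,.032,10)]; rows6(w,55)
```

```text
scene top mean [0.482  0.1268] 1121 rim [0.4783 0.1244] 285
side top mean [0.5093 0.1336] 187 rim [0.5082 0.1294] 144
[0.49327623 0.12690352] 0.09030212541926695
-49.61953969076137
t 17.98 [0.4348 0.1957 0.0314] [-180.    -0.   120.8] j6 83.4
[[[-0.008,0.006,-0.001,-0.0,-0.0,-0.112,55],[-0.009,-0.003,-0.001,-0.0,-0.0,-0.228,55],[-0.012,-0.013,-0.001,-0.0,-0.0,-0.344,55],[-0.016,-0.021,-0.001,-0.0,-0.0,-0.459,55],[-0.02,-0.03,-0.001,-0.0,-0.0,-0.575,55],[-0.026,-0.037,-0.001,0.0,-0.0,-0.69,55],[-0.032,-0.044,-0.001,0.0,-0.0,-0.806,55],[-0.039,-0.05,-0.001,0.0,-0.0,-0.921,55],[-0.047,-0.056,-0.001,0.0,-0.0,-1.037,55],[-0.056,-0.06,-0.001,0.0,-0.0,-1.152,55]]]
```

Run:
```python
from plan import *
x=np.array((.4775,.1235))
w=[(*p[:3],p[3]+180) for p in swing(x,-59.4,6.8,.084,.032,10)]; rows6(w,55)
```

```text
t 17.98 [0.4348 0.1957 0.0314] [-180.    -0.   120.8] j6 83.4
[[[-0.0,-0.01,-0.001,-0.0,-0.0,-0.112,55],[-0.002,-0.019,-0.001,-0.0,-0.0,-0.228,55],[-0.005,-0.029,-0.001,-0.0,-0.0,-0.344,55],[-0.009,-0.037,-0.001,-0.0,-0.0,-0.459,55],[-0.013,-0.046,-0.001,-0.0,-0.0,-0.575,55],[-0.019,-0.054,-0.001,0.0,-0.0,-0.69,55],[-0.026,-0.061,-0.001,0.0,-0.0,-0.806,55],[-0.033,-0.067,-0.001,0.0,-0.0,-0.921,55],[-0.041,-0.073,-0.001,0.0,-0.0,-1.037,55],[-0.05,-0.077,-0.001,0.0,-0.0,-1.152,55]]]
```

Call:
move_arm:
  rows:
    - [[0,-0.01,-0.001,0,0,-0.112,55],[-0.002,-0.019,-0.001,0,0,-0.228,55],[-0.005,-0.029,-0.001,0,0,-0.344,55],[-0.009,-0.037,-0.001,0,0,-0.459,55],[-0.013,-0.046,-0.001,0,0,-0.575,55],[-0.019,-0.054,-0.001,0,0,-0.69,55],[-0.026,-0.061,-0.001,0,0,-0.806,55],[-0.033,-0.067,-0.001,0,0,-0.921,55],[-0.041,-0.073,-0.001,0,0,-1.037,55],[-0.05,-0.077,-0.001,0,0,-1.152,55]]

```text
t: 18.82
eef_pos: [0.3945, 0.1117, 0.0324]
eef_rot: [-180.0, 0.0, -173.0]
ft_force: [0.0, 0.5, 0.3]
width: 0.0469
```

Run:
```python
from plan import *
x=locate((.4765,.1225),.045)
rows6([(*lane(SL,-.085-.05),.032,186.8),(*lane(SL,.018-.05),.032,186.8)],55)
```

```text
scene top mean [0.4821 0.1268] 1128 rim [0.4782 0.1245] 292
side top mean [0.475  0.1271] 1616 rim [0.4768 0.1228] 355
t 18.92 [0.3949 0.1114 0.0325] [-180.     0.  -173.4] j6 9.2
[[[-0.031,0.001,0.0,-0.001,0.0,-0.003,55],[-0.134,0.001,0.0,-0.001,0.0,-0.003,55]]]
```

Call:
move_arm:
  rows:
    - [[-0.012,0.001,0,0,0,0,55],[-0.024,0.001,0,0,0,0,55],[-0.033,0.001,0,0,0,0,55],[-0.043,0.001,0,0,0,0,55],[-0.053,0.001,0,0,0,0,55],[-0.063,0.001,0,0,0,0,55],[-0.073,0.001,0,0,0,0,55],[-0.082,0.001,0,0,0,0,55],[-0.09,0.001,0,0,0,0,55],[-0.097,0.001,0,0,0,0,55]]

```text
t: 19.75
eef_pos: [0.4912, 0.1245, 0.032]
eef_rot: [-180.0, -0.1, -173.3]
ft_force: [-4.6, -2.8, 2.5]
width: 0.0469
```

Call:
move_arm:
  rows:
    - [[-0.006,0,0,0,0,0,55],[-0.012,0,0,0,0,0,55],[-0.017,0,0,0,0,0,55],[-0.022,0,0,0,0,0,55],[-0.027,0,0,0,0,0,55],[-0.031,0,0,0,0,0,55],[-0.033,0,0,0,0,0,55],[-0.033,0,0,0,0,0,55]]

```text
t: 20.42
eef_pos: [0.5244, 0.1285, 0.0322]
eef_rot: [-180.0, 0.0, -173.3]
ft_force: [-1.4, -1.7, -0.5]
width: 0.0469
```

Run:
```python
from plan import *
from workcell import eyes
import cv2
x=locate(lane(SL,.016),.045); y=locate(lane(SL,.106),.045); c,s=cur()
for q in(x,y,c[:2]):
    d=q-np.array(SL[:2]);a=np.radians(6.8);print("lane",d@[np.cos(a),np.sin(a)],d@[-np.sin(a),np.cos(a)])
rows6([],55);print(s["ft_force"])
im,d=eyes.get_image("scene");cv2.imwrite("pics/s5.png",cv2.resize(im[200:380,250:490],None,fx=3,fy=3))
```

```text
scene top mean [0.582  0.1374] 1552 rim [0.5736 0.1356] 284
side top mean [0.5885 0.1412] 1354 rim [0.585  0.1448] 444
scene top mean [0.6602 0.1455] 1765 rim [0.6622 0.1453] 476
side top mean [0.6547 0.1454] 1495 rim [0.663 0.148] 460
lane 0.020132877016415435 0.005850739812807645
lane 0.10358591677914593 0.0023896507444800042
lane -0.03610534480624112 0.0009871836508628293
t 20.62 [0.524  0.1287 0.0324] [ 180.     0.  -173.3] j6 7.1
[-0.12428801 -0.96385371 -0.4037788 ]
```

View pics/s5.png

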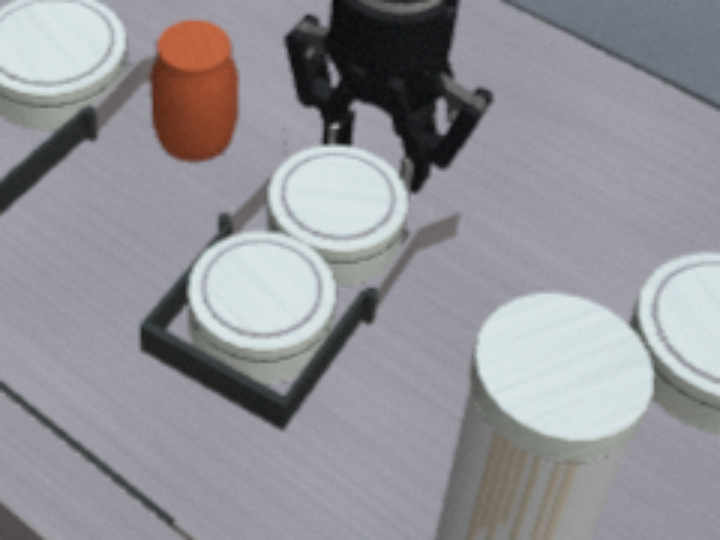

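Call:
move_arm:
  rows:
    - [[-0.002,0,0,0,0,0,55],[-0.004,0,0,0,0,0,55],[-0.005,0,0,0,0,0,55],[-0.005,0,0,0,0,0,55]]

```text
t: 21.0
eef_pos: [0.5291, 0.1292, 0.0324]
eef_rot: [-180.0, 0.0, -173.3]
ft_force: [-0.9, -1.7, 0.8]
width: 0.047
```

Call:
move_arm:
  rows:
    - [[-0.001,0,0,0,0,0,55],[-0.002,0,0,0,0,0,55],[-0.002,0,0,0,0,0,55]]

```text
t: 21.25
eef_pos: [0.531, 0.1294, 0.0324]
eef_rot: [-180.0, 0.0, -173.3]
ft_force: [-1.2, -1.7, 1.2]
width: 0.047
```

Call:
move_arm:
  rows:
    - [[-0.001,0,0,0,0,0,55],[-0.0015,0,0,0,0,0,55],[-0.0015,0,0,0,0,0,55]]

```text
t: 21.5
eef_pos: [0.5312, 0.1294, 0.0323]
eef_rot: [-180.0, -0.1, -173.3]
ft_force: [-5.6, -2.9, 4.9]
width: 0.047
```

Call:
move_arm:
  rows:
    - [[-0.001,0,0,0,0,0,55],[-0.0015,0,0,0,0,0,55],[-0.0015,0,0,0,0,0,55]]

```text
t: 21.75
eef_pos: [0.5314, 0.1294, 0.0321]
eef_rot: [-180.0, -0.2, -173.3]
ft_force: [-10.0, -2.4, 7.4]
width: 0.047
```

Run:
```python
from plan import *
from workcell import eyes
import cv2
rows6([],55)
im,d=eyes.get_image("scene");a=cv2.resize(im[220:350,290:410],None,fx=4,fy=4)
im,d=eyes.get_image("side");b=cv2.resize(im[240:350,190:340],None,fx=4,fy=4);cv2.imwrite("pics/s6.png",a);cv2.imwrite("pics/d6.png",b)
```

```text
t 21.75 [0.5314 0.1294 0.0321] [-180.    -0.2 -173.3] j6 7.0
```

View pics/s6.png

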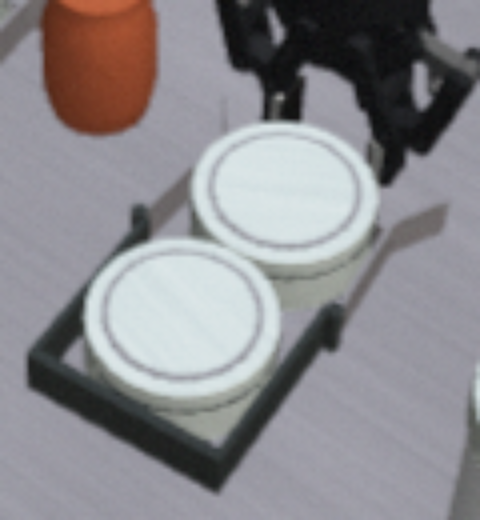

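View pics/d6.png

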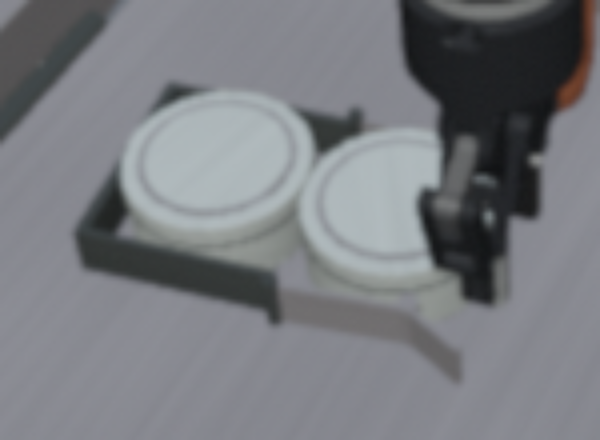

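Run:
```python
from plan import *
LB=np.array((.5025,.371)); b=behind(LB,-104.9,.09);print(b)
rows6([(.42,.115,.11,186.7),(*b,.11,75.1)],65)
```

```text
[0.52564195 0.45797385]
t 21.85 [0.5314 0.1294 0.0321] [-180.    -0.2 -173.3] j6 7.0
[[[0.113,-0.001,-0.077,-0.0,-0.004,-0.0,65],[-0.032,0.327,-0.078,-0.004,-0.003,1.947,65]]]
```

Call:
move_arm:
  rows:
    - [[0.035,0,0,0,0,0,55],[0.07,0,0,0,0,0,55],[0.09,0,-0.04,0,0,0.1,60],[0.1,0.01,-0.078,0,0,0.22,65],[-0.032,0.327,-0.078,0,0,1.2,65],[-0.032,0.327,-0.078,0,0,1.2,65],[-0.032,0.327,-0.078,0,0,1.2,65],[-0.032,0.327,-0.078,0,0,1.2,65],[-0.032,0.327,-0.078,0,0,1.2,65],[-0.032,0.327,-0.078,0,0,1.2,65]]

```text
t: 22.68
eef_pos: [0.5009, 0.3653, 0.1101]
eef_rot: [179.9, -0.0, 131.8]
ft_force: [0.5, -0.8, 0.1]
width: 0.0556
```

Run:
```python
from plan import *
x=locate((.5025,.371),.054)
LB=np.array((.5025,.371)); b=behind(LB,-104.9,.09)
rows6([(*b,.11,75.1),(*b,.032,75.1)],65)
```

```text
scene top mean [0.5105 0.3731] 2280 rim [0.503  0.3716] 363
side top mean [0.4986 0.3751] 4409 rim [0.502  0.3702] 470
t 22.78 [0.5016 0.3684 0.1086] [ 1.799e+02 -1.000e-01  1.322e+02] j6 84.0
[[[0.05,0.078,-0.001,0.001,-0.003,0.997,65],[0.05,0.078,0.077,0.001,-0.003,0.997,65]]]
```

Call:
move_arm:
  rows:
    - [[0.05,0.078,0,0,0,0.997,65],[0.05,0.078,0,0,0,0.997,65],[0.05,0.078,0,0,0,0.997,65],[0.05,0.078,0,0,0,0.997,65],[0.05,0.078,0,0,0,0.997,65],[0.05,0.078,0.02,0,0,0.997,65],[0.05,0.078,0.05,0,0,0.997,65],[0.05,0.078,0.077,0,0,0.997,65],[0.05,0.078,0.077,0,0,0.997,65]]

```text
t: 23.53
eef_pos: [0.5221, 0.4495, 0.0268]
eef_rot: [-179.7, 0.4, 74.9]
ft_force: [-0.8, -0.9, -0.3]
width: 0.0555
```

Run:
```python
from plan import *
# tin path: straight to near w1, arc, then to pre
LB=np.array((.5025,.371)); pre=lane(LL,-.09)
from scipy.interpolate import CubicHermiteSpline
n=np.radians(-104.9)
w1=np.array((.425,.085))
cs=CubicHermiteSpline([0,1],[w1,pre],[np.array([np.cos(np.radians(-105)),np.sin(np.radians(-105))])*.21,np.array([np.cos(np.radians(-65)),np.sin(np.radians(-65))])*.21])
L1=np.linalg.norm(w1-LB);h1=np.degrees(np.arctan2(*(w1-LB)[::-1]));print(h1,L1)
pts=[(LB+(w1-LB)*s/L1,h1) for s in np.arange(0,L1,.0005)]
for u in np.linspace(0,1,400):
    d=cs(u,1);pts.append((cs(u),np.degrees(np.arctan2(d[1],d[0]))))
xy=np.array([p[0] for p in pts]);hh=np.array([p[1] for p in pts]);S=np.r_[0,np.cumsum(np.linalg.norm(np.diff(xy,axis=0),axis=1))];print(S[-1],xy[:,0].min(),xy[-1],hh[-1])
np.savez("path.npz",xy=xy,hh=hh,S=S)
h=h1;b=behind(LB,h,.06)
rows6([(*b,.032,h+180),(*behind(w1,h,.058),.032,h+180)],65)
```

```text
-105.1618446142787 0.29631444446735966
0.5095903840326711 0.4194672106836021 [ 0.46615842 -0.11983757] -65.0
t 23.53 [0.5221 0.4495 0.0268] [-179.7    0.4   74.9] j6 145.8
[[[-0.021,0.002,-0.005,-0.005,0.007,0.001,65],[-0.319,0.001,-0.003,-0.005,0.007,0.001,65]]]
```

Call:
move_arm:
  rows:
    - [[-0.008,0.001,0,0,0,0,65],[-0.016,0.001,0,0,0,0,65],[-0.024,0.001,0,0,0,0,65],[-0.033,0.001,0,0,0,0,65],[-0.045,0.001,0,0,0,0,65],[-0.058,0.001,0,0,0,0,65],[-0.071,0.001,0,0,0,0,65],[-0.084,0.001,0,0,0,0,65],[-0.097,0.001,0,0,0,0,65],[-0.11,0.001,0,0,0,0,65]]

```text
t: 24.37
eef_pos: [0.4979, 0.345, 0.035]
eef_rot: [179.9, -0.2, 75.0]
ft_force: [0.7, 1.5, 2.2]
width: 0.0552
```

Call:
move_arm:
  rows:
    - [[-0.013,0,0,0,0,0,65],[-0.026,0,0,0,0,0,65],[-0.039,0,0,0,0,0,65],[-0.052,0,0,0,0,0,65],[-0.065,0,0,0,0,0,65],[-0.078,0,0,0,0,0,65],[-0.091,0,0,0,0,0,65],[-0.104,0,0,0,0,0,65],[-0.117,0,0,0,0,0,65],[-0.127,0,0,0,0,0,65]]

```text
t: 25.2
eef_pos: [0.4637, 0.2211, 0.0328]
eef_rot: [-180.0, 0.0, 75.0]
ft_force: [-0.6, 0.9, 1.4]
width: 0.0554
```

Run:
```python
from plan import *
from workcell import eyes
import cv2
c,s=cur();h=c[3]-180
x=locate(behind(c[:2],h,-.058),.054);print(x,behind(c[:2],h,-.058))
P=np.load("path.npz");S=P["S"];i=np.argmin(np.linalg.norm(P["xy"]-behind(c[:2],h,-.058),axis=1));s0=S[i];print(s0)
inc=np.r_[6,10,[12]*16,10,6,4,3,2]/1000; ss=s0+np.cumsum(inc);ss=ss[ss<S[-1]];ss=np.r_[ss,S[-1]];print(len(ss))
w=[]
for q in ss:
    j=np.searchsorted(S,q).clip(0,len(S)-1);hd=P["hh"][j];w.append((*behind(P["xy"][j],hd,.058),.032,hd+180))
np.save("w.npy",w)
rows6(w[:10],65)
im,d=eyes.get_image("scene");cv2.imwrite("pics/s7.png",im)
```

```text
scene top mean [0.4577 0.1557] 934 rim [0.4494 0.1665] 186
side top mean [0.4305 0.1599] 979 rim [0.4468 0.1628] 132
[0.44809082 0.16468027] [0.44870534 0.1651186 ]
0.21299999999999947
24
t 25.3 [0.4634 0.2207 0.0326] [-1.80e+02  1.00e-01  7.49e+01] j6 130.6
[[[-0.006,-0.002,0.001,-0.001,0.002,0.001,65],[-0.016,-0.002,0.001,-0.001,0.002,0.001,65],[-0.028,-0.002,0.001,-0.001,0.002,0.001,65],[-0.04,-0.002,0.001,-0.001,0.002,0.001,65],[-0.052,-0.002,0.001,-0.001,0.002,0.001,65],[-0.064,-0.002,0.001,-0.001,0.002,0.001,65],[-0.076,-0.002,0.001,-0.001,0.002,0.001,65],[-0.088,-0.004,0.001,-0.001,0.002,-0.032,65],[-0.1,-0.007,0.001,-0.001,0.001,-0.108,65],[-0.113,-0.009,0.001,-0.001,0.001,-0.179,65]]]
```

View pics/s7.png

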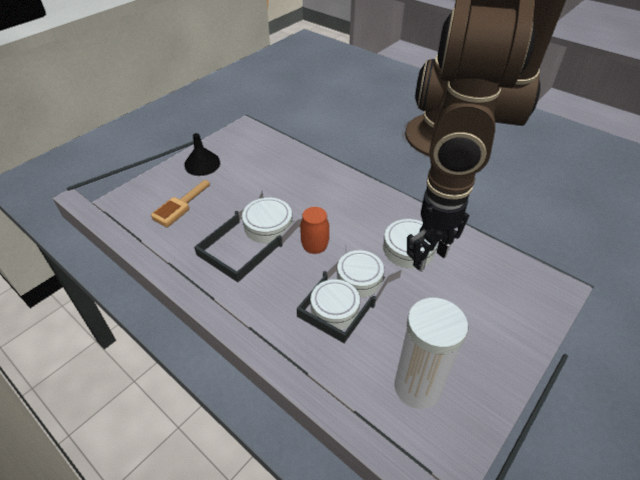

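Tin is cradled at px (408,240), the small row is seated with clips behind the front tin, and bystanders are unmoved. Continuing.

Call:
move_arm:
  rows:
    - [[-0.006,-0.001,0,0,0,0,65],[-0.016,-0.002,0,0,0,0,65],[-0.028,-0.002,0,0,0,0,65],[-0.04,-0.002,0,0,0,0,65],[-0.052,-0.002,0,0,0,0,65],[-0.064,-0.002,0,0,0,0,65],[-0.076,-0.002,0,0,0,0,65],[-0.088,-0.004,0,0,0,-0.032,65],[-0.1,-0.007,0,0,0,-0.108,65],[-0.113,-0.009,0,0,0,-0.179,65]]

```text
t: 26.18
eef_pos: [0.4257, 0.1146, 0.0328]
eef_rot: [-180.0, 0.0, 85.4]
ft_force: [0.4, 1.3, 0.7]
width: 0.0553
```

Run:
```python
from plan import *
w=np.load("w.npy");rows6(w[10:20],65)
```

```text
t 26.18 [0.4257 0.1146 0.0328] [-180.     0.    85.4] j6 109.6
[[[-0.012,-0.004,0.001,-0.0,0.0,-0.062,65],[-0.025,-0.007,0.001,-0.0,0.0,-0.123,65],[-0.037,-0.008,0.001,-0.0,0.0,-0.179,65],[-0.049,-0.008,0.001,-0.0,0.0,-0.23,65],[-0.061,-0.008,0.001,-0.0,0.0,-0.275,65],[-0.074,-0.007,0.001,-0.0,0.0,-0.316,65],[-0.086,-0.005,0.001,-0.0,0.0,-0.352,65],[-0.098,-0.002,0.001,-0.0,0.0,-0.384,65],[-0.107,0.0,0.001,-0.0,0.0,-0.407,65],[-0.113,0.002,0.001,-0.0,0.0,-0.42,65]]]
```

Call:
move_arm:
  rows:
    - [[-0.012,-0.004,0,0,0,-0.062,65],[-0.025,-0.007,0,0,0,-0.123,65],[-0.037,-0.008,0,0,0,-0.179,65],[-0.049,-0.008,0,0,0,-0.23,65],[-0.061,-0.008,0,0,0,-0.275,65],[-0.074,-0.007,0,0,0,-0.316,65],[-0.086,-0.005,0,0,0,-0.352,65],[-0.098,-0.002,0,0,0,-0.384,65],[-0.107,0,0,0,0,-0.407,65],[-0.113,0.002,0,0,0,-0.42,65]]

```text
t: 27.02
eef_pos: [0.4182, 0.0016, 0.0328]
eef_rot: [-180.0, -0.0, 109.3]
ft_force: [-0.9, 1.0, 1.2]
width: 0.0555
```

Run:
```python
from plan import *
c,s=cur();h=c[3]-180
x=locate(behind(c[:2],h,-.058),.054);print(x,behind(c[:2],h,-.058),h)
w=np.load("w.npy");rows6(w[20:],65)
```

```text
scene top mean [ 0.4479 -0.0542] 963 rim [ 0.4377 -0.0514] 161
side top mean [ 0.4268 -0.026 ] 497 rim [ 0.4257 -0.0318] 62
[ 0.43169348 -0.04160593] [ 0.43737249 -0.05315167] -70.70385287423822
t 27.12 [0.4185 0.0017 0.0328] [-180.     0.   109.2] j6 71.1
[[[-0.005,-0.0,0.001,-0.0,0.0,-0.014,65],[-0.007,-0.001,0.001,-0.0,0.0,-0.02,65],[-0.009,-0.001,0.001,-0.0,0.0,-0.024,65],[-0.073,-0.001,0.001,-0.0,0.0,-0.101,65]]]
```

Call:
move_arm:
  rows:
    - [[-0.009,-0.001,0,0,0,-0.02,65],[-0.02,-0.001,0,0,0,-0.04,65],[-0.031,-0.002,0,0,0,-0.06,65],[-0.042,-0.002,0,0,0,-0.08,65],[-0.053,-0.001,0,0,0,-0.09,65],[-0.062,-0.001,0,0,0,-0.1,65],[-0.069,-0.001,0,0,0,-0.1,65],[-0.073,-0.001,0,0,0,-0.1,65],[-0.06,-0.001,0,0,0,-0.1,65],[-0.042,-0.003,0,0,0,-0.1,65]]

```text
t: 27.95
eef_pos: [0.4306, -0.0382, 0.0329]
eef_rot: [180.0, 0.0, 114.9]
ft_force: [0.3, -0.9, -0.3]
width: 0.0555
```

Run:
```python
from plan import *
x=locate(lane(LL,-.09),.054);c,s=cur();print(x,np.linalg.norm(x-c[:2]),np.degrees(np.arctan2(*(x-c[:2])[::-1])))
h=c[3]-180;print(h)
w=[(*p[:3],p[3]+180) for p in swing(x,h,3.4,.09,.032,11)]; rows6(w,65)
```

```text
scene top mean [ 0.4714 -0.1141] 1147 rim [ 0.4668 -0.1181] 283
side top mean [ 0.4864 -0.1041] 235 rim [ 0.4842 -0.1046] 201
[ 0.47551176 -0.11134498] 0.08826820722504901 -58.015039284008665
-64.88982475956863
t 28.05 [ 0.4288 -0.0365  0.0327] [-179.9   -0.   115.1] j6 60.0
[[[0.002,0.001,0.001,-0.001,-0.001,-0.108,65],[0.0,-0.009,0.001,-0.001,-0.001,-0.217,65],[-0.002,-0.018,0.001,-0.001,-0.001,-0.325,65],[-0.006,-0.027,0.001,-0.001,-0.001,-0.433,65],[-0.011,-0.036,0.001,-0.001,-0.001,-0.542,65],[-0.016,-0.044,0.001,-0.001,-0.001,-0.65,65],[-0.022,-0.051,0.001,-0.001,-0.001,-0.758,65],[-0.029,-0.058,0.001,-0.001,-0.001,-0.867,65],[-0.037,-0.064,0.001,-0.0,-0.001,-0.975,65],[-0.045,-0.069,0.001,-0.0,-0.001,-1.084,65]]]
[[[-0.054,-0.073,0.001,-0.0,-0.001,-1.192,65]]]
```

Side view is occluded; using the scene value (≈0.466, −0.119).

Run:
```python
from plan import *
x=np.array((.4658,-.1192))
w=[(*p[:3],p[3]+180) for p in swing(x,-64.9,3.4,.091,.032,10)]; rows6(w,65)
```

```text
t 28.05 [ 0.4288 -0.0365  0.0327] [-179.9   -0.   115.1] j6 60.0
[[[-0.0,-0.012,0.001,-0.001,-0.001,-0.119,65],[-0.002,-0.023,0.001,-0.001,-0.001,-0.238,65],[-0.005,-0.033,0.001,-0.001,-0.001,-0.357,65],[-0.01,-0.043,0.001,-0.001,-0.001,-0.477,65],[-0.015,-0.053,0.001,-0.001,-0.001,-0.596,65],[-0.022,-0.061,0.001,-0.001,-0.001,-0.715,65],[-0.029,-0.069,0.001,-0.001,-0.001,-0.834,65],[-0.038,-0.076,0.001,-0.0,-0.001,-0.953,65],[-0.047,-0.082,0.001,-0.0,-0.001,-1.073,65],[-0.057,-0.086,0.001,-0.0,-0.001,-1.192,65]]]
```

Call:
move_arm:
  rows:
    - [[0,-0.012,0,0,0,-0.119,65],[-0.002,-0.023,0,0,0,-0.238,65],[-0.005,-0.033,0,0,0,-0.357,65],[-0.01,-0.043,0,0,0,-0.477,65],[-0.015,-0.053,0,0,0,-0.596,65],[-0.022,-0.061,0,0,0,-0.715,65],[-0.029,-0.069,0,0,0,-0.834,65],[-0.038,-0.076,0,0,0,-0.953,65],[-0.047,-0.082,0,0,0,-1.073,65],[-0.057,-0.086,0,0,0,-1.192,65]]

```text
t: 28.88
eef_pos: [0.3759, -0.1264, 0.033]
eef_rot: [-180.0, 0.0, -176.3]
ft_force: [-0.4, 0.1, -0.7]
width: 0.0555
```

Run:
```python
from plan import *
x=locate(lane(LL,-.09),.054)
rows6([(*lane(LL,-.09-.06),.032,183.4),(*lane(LL,.018-.058),.032,183.4)],65)
```

```text
scene top mean [ 0.4715 -0.1143] 1149 rim [ 0.4667 -0.1181] 281
side top mean [ 0.4648 -0.114 ] 1357 rim [ 0.465  -0.1201] 355
t 28.98 [ 0.3766 -0.1269  0.0331] [-179.9    0.  -176.7] j6 -21.8
[[[-0.03,0.002,0.001,-0.001,0.001,-0.003,65],[-0.14,0.002,0.001,-0.001,0.001,-0.003,65]]]
```

Call:
move_arm:
  rows:
    - [[-0.012,0.001,0,0,0,0,65],[-0.024,0.002,0,0,0,0,65],[-0.034,0.002,0,0,0,0,65],[-0.044,0.002,0,0,0,0,65],[-0.055,0.002,0,0,0,0,65],[-0.066,0.002,0,0,0,0,65],[-0.077,0.002,0,0,0,0,65],[-0.087,0.002,0,0,0,0,65],[-0.096,0.002,0,0,0,0,65],[-0.103,0.002,0,0,0,0,65]]

```text
t: 29.82
eef_pos: [0.4792, -0.118, 0.0326]
eef_rot: [-179.9, -0.1, -176.7]
ft_force: [-8.1, -3.6, 4.6]
width: 0.0556
```

Call:
move_arm:
  rows:
    - [[-0.006,0,0,0,0,0,65],[-0.012,0,0,0,0,0,65],[-0.018,0,0,0,0,0,65],[-0.024,0,0,0,0,0,65],[-0.029,0,0,0,0,0,65],[-0.033,0,0,0,0,0,65],[-0.036,0,0,0,0,0,65],[-0.036,0,0,0,0,0,65]]

```text
t: 30.48
eef_pos: [0.5158, -0.1158, 0.0327]
eef_rot: [-180.0, 0.0, -176.7]
ft_force: [-1.1, -2.2, -0.1]
width: 0.0556
```

Call:
move_arm:
  rows:
    - [[-0.001,0,0,0,0,0,65],[-0.002,0,0,0,0,0,65],[-0.002,0,0,0,0,0,65]]

```text
t: 30.73
eef_pos: [0.517, -0.1155, 0.0328]
eef_rot: [-180.0, 0.0, -176.7]
ft_force: [-2.7, -2.8, -0.6]
width: 0.0553
```

Call:
move_arm:
  rows:
    - [[-0.001,0,0,0,0,0,65],[-0.002,0,0,0,0,0,65],[-0.002,0,0,0,0,0,65]]

```text
t: 30.98
eef_pos: [0.5191, -0.1153, 0.0329]
eef_rot: [-180.0, 0.0, -176.7]
ft_force: [-1.3, -0.8, -0.6]
width: 0.0552
```

Call:
move_arm:
  rows:
    - [[-0.001,0,0,0,0,0,65],[-0.002,0,0,0,0,0,65],[-0.002,0,0,0,0,0,65]]

```text
t: 31.23
eef_pos: [0.5208, -0.1151, 0.0328]
eef_rot: [180.0, -0.0, -176.7]
ft_force: [-2.0, -1.7, 0.3]
width: 0.0559
```

Call:
move_arm:
  rows:
    - [[-0.001,0,0,0,0,0,65],[-0.002,0,0,0,0,0,65],[-0.002,0,0,0,0,0,65]]

```text
t: 31.48
eef_pos: [0.521, -0.1151, 0.0326]
eef_rot: [-180.0, -0.2, -176.7]
ft_force: [-9.0, -3.4, 4.1]
width: 0.0552
```

Call:
move_arm:
  rows:
    - [[-0.001,0,0,0,0,0,65],[-0.002,0,0,0,0,0,65],[-0.002,0,0,0,0,0,65]]

```text
t: 31.73
eef_pos: [0.5212, -0.115, 0.0325]
eef_rot: [-180.0, -0.4, -176.7]
ft_force: [-14.5, -2.8, 9.3]
width: 0.0553
```

Call:
move_arm:
  rows:
    - [[0.015,0,0,0,0,0,65],[0.045,0,0,0,0,0,65],[0.08,0,0,0,0,0,65],[0.12,0,-0.03,0,0,0,65],[0.15,0,-0.07,0,0,0,65],[0.18,0,-0.11,0,0,0,65],[0.18,0,-0.15,0,0,0,65],[0.18,0,-0.15,0,0,0,65]]

```text
t: 32.4
eef_pos: [0.3453, -0.1252, 0.1877]
eef_rot: [-179.9, 0.4, -176.7]
ft_force: [1.1, -0.5, 0.3]
width: 0.0557
```

Run:
```python
from plan import *
from workcell import eyes
from h import cloud
import cv2
rows6([],65)
img=np.zeros((480,680,3),np.uint8)
for n,ch,off in(("scene",2,.0015),("side",1,-.001)):
    im,d=eyes.get_image(n);cv2.imwrite(f"pics/{n}8.png",cv2.resize(im[170:360,170:430] if n=="scene" else im[150:350,190:400],None,fx=3,fy=2.9))
    W=cloud(d,eyes.camera_info(n)).reshape(-1,3);W=W[~np.isnan(W[:,0])];z=W[:,2]+off
    W=W[(z>.036)&(z<.05)];u=((.22-W[:,1])*1600).astype(int);v=((.78-W[:,0])*1600).astype(int);k=(u>=0)&(u<680)&(v>=0)&(v<480);img[v[k],u[k],ch]=255
cv2.imwrite("pics/td8.png",img)
for L,R,xs in((SL,.045,(.018,.108)),(LL,.054,(.02,.128))):
  for q in xs:
    x=locate(lane(L,q),R,.01)
    d=x-np.array(L[:2]);a=np.radians(L[2]);print("lane",d@[np.cos(a),np.sin(a)],d@[-np.sin(a),np.cos(a)])
```

```text
t 32.4 [ 0.3453 -0.1252  0.1877] [-179.9    0.4 -176.7] j6 -23.3
scene top mean [0.5849 0.1372] 1364 rim [0.5798 0.1357] 299
side top mean [0.5789 0.1372] 1536 rim [0.5809 0.1388] 510
lane 0.020804928469097102 0.0028124271517091385
scene top mean [0.6691 0.1462] 1713 rim [0.6726 0.1452] 561
side top mean [0.6636 0.1461] 1434 rim [0.6705 0.149 ] 490
lane 0.11253398552259335 0.001816563712159664
scene top mean [ 0.5829 -0.1084] 1370 rim [ 0.5752 -0.1083] 336
side top mean [ 0.5755 -0.1118] 1162 rim [ 0.5786 -0.1102] 230
lane 0.02117243151761416 0.004011201351573923
scene top mean [ 0.6861 -0.1025] 1698 rim [ 0.6873 -0.1022] 555
side top mean [ 0.6795 -0.1025] 1142 rim [ 0.6863 -0.1021] 429
lane 0.1313022954414071 0.004586189201688478
```

View pics/scene8.png

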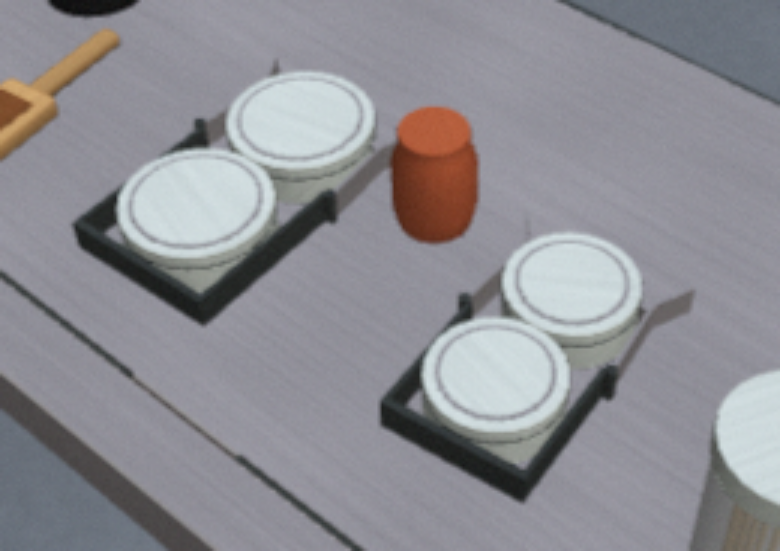

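View pics/side8.png

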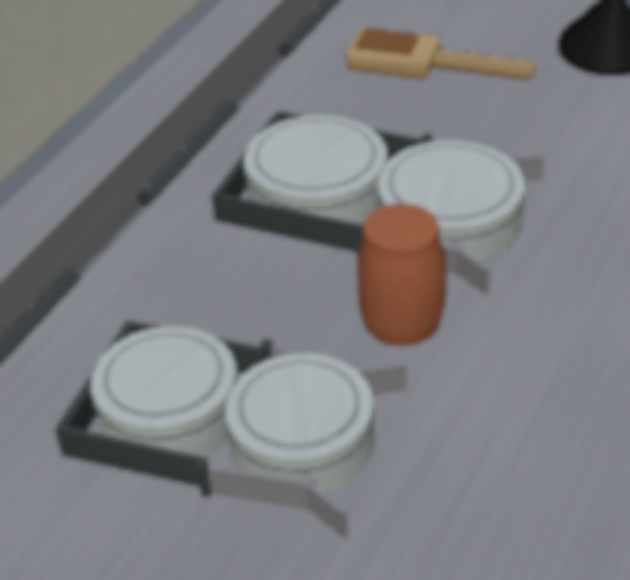

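View pics/td8.png

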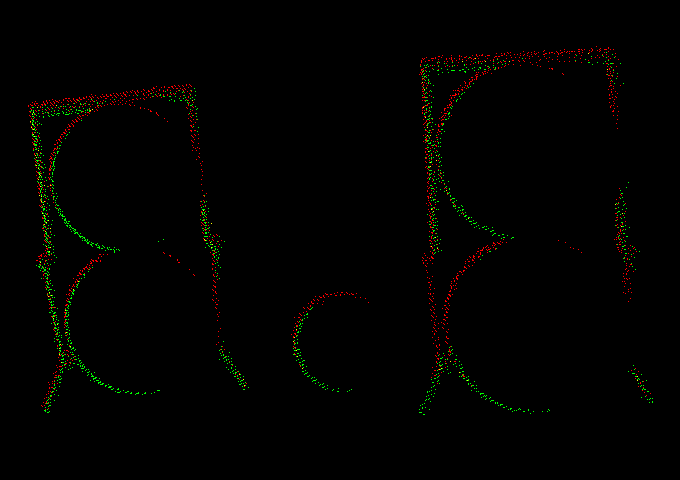

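```bash
python3 -c "
from workcell import bot
print(bot.close_job())"
```

```text
the job is handed in; nothing more can be done
None
```

The two large tins are in the wide lane and the two small ones in the narrow lane, each row home against its end stop. I handed the job in just after 32 s of the 72 s allowed.

**How it was done:** I pushed each tin flat on the flap with the part-open fingers as a two-point cradle. The order was first large tin, both small tins, then the second large tin, because the small tins stood in that last tin's way.

**Last checks:**
- **Seating:** Each row stopped dead under a slow push, at about 10 N for the small row and 15 N for the large.
- **Front tins:** The fitted centres are about 21 mm inside the clip noses in both lanes, against 18 mm (small) and 20 mm (large) nominal. With about 2 mm of camera error and 1.5 mm of play, that fits the tins being home.
- **Clips:** In the camera pictures and the top-down depth map the clips I can see have closed behind the front tins' widest part. The map showed little of the large lane's right-hand clip.
- **Bystanders:** The jar, pasta tube, funnel and scoop look unmoved in the pictures. I did not re-measure all four.

**What disagreed:**
- **Joint limit:** Lining up the first small tin, the last joint reached its 180° limit and the tool fell short of the planned pose. I lifted clear, turned the gripper half round and went on. No tin was disturbed.
- **Side camera:** Several of its tin fits were wrong because the arm blocked the view, so I used the scene camera there.
- **Sideways offset:** The final fits put the tins 2 to 5 mm left of lane centre. I put this down to the clips and walls skewing the fits.

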